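Service the drinks-water filter

TASK

Service the water filter: draw the grey cassette out of its sleeve, turn it end for end and slide it fully home again so that its narrow nose now sticks out of the mouth; load every black carbon block into the open filter column, packing each down with the packing rod until the blocks sit on the column's floor and on each other without gaps, and finish by pressing firmly on the topmost one with the rod. Then put the cap squarely on the column, leave the rod standing upright on the counter, and leave everything else on the counter as it is.

Things in the scene. Friction and masses are not known exactly. Their poses are not given: they have to be found in the camera images.
- column: Fixed open-topped stainless filter column. Origin on the tube's axis at counter height, z up. Base flange 112 mm across, 8 mm thick; round tube of 62 mm outer, 54 mm inner diameter; inner floor at z = 12 mm, rim at z = 162 mm. The mouth flares over its top 8 mm to 64 mm inside, 71 mm outside. A pipe stub sticks out 60 mm along its +x, at z = 36 mm.
- mouth (a point): Centre of the column's rim, 162 mm above the counter, on the tube's axis.
- block1: Carbon filter block: black upright cylinder with white end rings, 50 mm diameter, 48 mm high, 110 g. Origin at its centre; its own z runs along its axis (either end may be up). Stands on the counter at the start (origin 24 mm up). May be absent. Packed blocks have their centres 36, 84 and 132 mm above the counter.
- block2: Another carbon filter block, just like block1. May be absent.
- block3: Another carbon filter block, just like block1. May be absent.
- rod: Loose packing rod, 183 mm tall, 220 g, standing upright on its white foot. Origin at the centre of the foot's underside, z up along the rod. Foot 42 mm diameter, its shoulder sloping from z = 10 to 24 mm; steel shaft 14 mm diameter; steel collar 36 mm diameter from z = 115 to 123 mm; black grip 24 mm diameter from z = 123 to the top at 183 mm, to be held just above the collar.
- cap: Loose column cap, 200 g: steel lid of 92 mm diameter with a skirt (84 mm inside, 12 mm deep) that goes loosely round the column's rim, and a black knob of 30 mm diameter from 22 to 48 mm above the skirt's lower edge. Origin at the centre of the skirt's lower edge, z up. Lies skirt down on the counter at the start; on the column its origin is 150 mm above the counter.
- sleeve: Fixed stainless sleeve for the cassette, a flat box channel open at its mouth only. Origin on the counter under the middle of the mouth; its x axis runs level into the sleeve, z up. Inside 62 mm wide, 42 mm high and 112 mm deep (floor at z = 4 mm, outer top at z = 50 mm), outside 74 mm wide; the mouth's side lips flare out over 10 mm in front of it.
- cassette: Loose grey filter cassette, 164 mm long (its x), 56 mm wide (y), 36 mm high (z), 260 g. Origin at the centre of its underside. Its +x end is a nose of 38 mm width over the last 14 mm, its -x end is square at full width. At the start it lies in the sleeve nose inwards, within 5 mm of fully home; fully home, either way round, 52 mm of it stand out of the mouth.
- nose_end (a point): Middle of the face of the cassette's narrow nose end, 82 mm from its middle and 18 mm above its underside.
- square_end (a point): Middle of the face of the cassette's square end, 82 mm from its middle and 18 mm above its underside.
- sauce_pot: Bystander: small white bowl, 72 mm diameter, 45 mm high. Origin at the centre of its underside.
- shaker: Bystander: steel shaker, 48 mm diameter, 95 mm high. Origin at the centre of its underside.
- squeeze: Bystander: red squeeze bottle, 62 mm diameter, 195 mm high. Origin at the centre of its underside.
- jar: Bystander: glass jar, 76 mm diameter, 110 mm high. Origin at the centre of its underside.
- tin: Bystander: plain tin, 74 mm diameter, 90 mm high. Origin at the centre of its underside.
- turner: Bystander: spatula of 240 mm lying flat on the counter. Origin at its underside near the middle.
- column_floor (a point): Centre of the column's inner floor, 12 mm above the counter. Upright sprung strips inside the tube (up to z = 129 mm) hold a block by friction: one let go in the mouth stops on them with its underside about 115 mm above the counter, its top about flush with the rim. It must be pushed down past them (5 to 12 N) and stays where it is left.
Things that resemble listed ones, but are neither listed nor needed, are in the scene too. What is shaped like the rod but pink or yellow is not meant.

How it is judged:
By the outcome, as a careful person would: the job done as asked, in the order asked, and still so for the second after the job is handed in, with the robot touching nothing.
Of block1, block2, block3 only 2 to 3 are there at a start; the rules pass over those that are not, and their reading is None.
At some moment in a run one of block1, block2, block3 may be knocked a few centimetres aside while the robot is not near it.
It also fails if it takes over 210 s, if anything falls off the work surface, if the arm or the gripper's body presses on something with over 40 N, if the wrist force passes 120 N, or if a joint passes its speed limit or range.

ROBOT

A 6-joint arm with a two-finger parallel gripper is mounted at the origin on the work surface. World frame = base frame: x ahead of the robot, y to its left, z up, the work surface at z = 0. Lengths are in m, angles in rad, forces in N, time in s.
With the tool pointing down it reaches from about 0.375 to 0.825 m from the base axis. Payload 5.5 kg.
Tool frame: the origin (TCP) lies midway between the tips of the shut fingers; the grasp point (between the pads) lies 19 mm behind it; z points along the fingers, y is the direction in which the jaws open and shut (so a half turn about z gives the same grasp; the last joint's range is limited). The gripper opens to 85 mm and grips with 20 to 120 N. Pads are 22 mm wide; open, the fingers measure 114 mm over their backs; the gripper's body (76 mm by 85 mm) begins 54 mm behind the grasp point. The pads swing forward as they close: fully open they stand 13 mm farther back than shut.
Start: joints at [-1.186, 0.314, -0.047, 1.21, 0, 1.571], TCP at [0.225, -0.556, 0.231] pointing down, gripper open.
Joint ranges: [-2.67, 2.67], [-0.69, 1.73], [-1.03, 1.25], [-2.08, 2.16], [-1.42, 1.45], [-3.14, 3.14]. Speed limits (rad/s): [2.39, 2.39, 3.01, 3.14, 3.14, 3.14].

INTERFACE

Orientations are given as a 3x3 rotation matrix whose columns are the frame's x, y, z axes.
In Python, from rig import r, viewer, job, regions_of, place_of gives the robot as it stands.
- The arm moves only by the tool send_rows, never from a script. Its argument "moves" is a list of rows, each a list of 7 numbers: the turn, a rotation vector about the world's x, y, z in rad, then the shift along the world's x, y, z in mm, then the opening, from 0 (shut) to 1 (fully open). A call has 1 to 10 rows; each row shifts and turns the commanded pose from where the row before left it; what a row does not reach is not made up. A row lasts 1/10 s, in which the tool goes at most 50 mm and 8.59 degrees, less where a joint would pass 70% of its speed; a pose out of reach is approached as far as the arm can. A call with a gripper value outside its range is refused whole. The fingers move at their own pace and stop on an object; "squeeze" is the grip in N (left out, the last holds). Time passes only in rows, so rows that do not move let the fingers close. It gives the time, the measured TCP pose, the force and the opening at its end, in the units of the state.
- r.sense(): the state, without advancing time (a new reading comes with each control period).
- viewer.get_image(name): name is "scene" or "top" or "wrist"; returns a dict with "img" (384x512x3 uint8, red, green, blue), "fx", "fy", "cx", "cy" (pixels), "rvec" (rotation vector, rad) and "tvec" (3), from world to camera coordinates, as OpenCV has them. Camera axes: x right, y down, z forward; pixel columns grow to the right and rows downward; lengths in m; the calibration is good to about 2 mm. A picture is of the moment at which its call begins. There is no depth.
- job.hand_in(): hands the job in, once; it reports no verdict.
Trained networks look in the newest picture that a camera, given by its name, has taken for a name from the list of things; names that differ only in an ending like _2 or _b are one class to them, and where a whole thing is asked for, a point or a joint stands for the part that bears it (a point fixed in the world has none). Each returns a list of dicts, best first, with "confidence" (0 to 1); they miss things now and then, are a little off and sometimes report something else, mostly with a low value. They report only what shows in the picture. A call takes as long as a camera call. They do not tell look-alikes from the thing itself.
- regions_of(camera, label): "region" (384x512 bool, what is visible of it).
- place_of(camera, label): "xyz" ([x, y, z] in m, in the coordinates of the camera as it stood for that picture, good to about 4 mm: a listed point, or the origin of a listed thing).
The state is a dict: "time_s": time; "joints": joint angles; "qvel": joint speeds; "effort": joint torques, N m; "tcp_pos": TCP position; "tcp_rot": TCP orientation; "wrist_force": force on the tool from outside, world axes, zero at the start; "ft_torque": the same for the moment, N m; "opening": opening from 0.0 (shut) to 1.0 (fully open).
Only numpy, scipy, OpenCV 4.12 (cv2) and the standard library are available. Lean on these libraries where they do the work, as an engineer would, in place of code of your own. Each camera call takes 0.05 s, during which the arm holds its last target.

## Working session

There is one attempt and no reset: what is moved stays moved. The work goes in short steps, Python scripts to look and compute and a tool call to move; the robot and the scene stay as the last step left them, time stands still between calls to the robot, and variables do not carry over. Pictures are saved under pics/ and viewed, and the job is handed in when it is done.

Besides the shell and the picture viewer there is one more tool, called after ">>>" as a command line: name --pt "numbers of a row" for each row, then --argument value for the rest. send_rows: Moves the arm, as the interface text tells. Its arguments: {"type":"object","properties":{"moves":{"type":"array","items":{"type":"array","items":{"type":"number"}}},"squeeze":{"type":"number"}},"required":["moves"]}

```bash
ls; mkdir -p pics
cat > h.py <<'E'
import numpy as np, cv2
from rig import r, viewer, job, regions_of, place_of
def cam(n):
    d=viewer.get_image(n); R=cv2.Rodrigues(np.array(d['rvec'],float))[0]; t=np.array(d['tvec'],float).ravel()
    d['R']=R; d['t']=t; return d
def w(d,p): return d['R'].T@(np.array(p)-d['t'])
def ray(d,u,v,z):
    c=-d['R'].T@d['t']; q=d['R'].T@np.array([(u-d['cx'])/d['fx'],(v-d['cy'])/d['fy'],1]); return c+q*(z-c[2])/q[2]
def px(d,P):
    q=d['R']@np.array(P)+d['t']; return d['fx']*q[0]/q[2]+d['cx'],d['fy']*q[1]/q[2]+d['cy']
def save(d,n,s=1.5):
    im=cv2.cvtColor(d['img'],cv2.COLOR_RGB2BGR); cv2.imwrite('pics/'+n,cv2.resize(im,None,fx=s,fy=s))
E
python3 - <<'E'
from h import *
for c in ['scene','top','wrist']:
    d=cam(c); save(d,c+'0.png'); print(c,-d['R'].T@d['t'],d['R'][2])
    for l in ['column','mouth','block1','rod','cap','sleeve','cassette','nose_end','square_end','sauce_pot','shaker','squeeze','jar','tin','turner']:
        for o in place_of(c,l): print(c,l,round(o['confidence'],2),np.round(w(d,o['xyz']),3),np.round(px(d,w(d,o['xyz']))))
print(r.sense())
E
```

```text
pics
scene [1.53379305 0.49485389 0.79748413] [-0.7312713  -0.40160025 -0.55132524]
scene column 0.77 [ 0.599 -0.017 -0.001] [252. 217.]
scene column 0.3 [0.53  0.21  0.022] [323. 222.]
scene mouth 0.95 [ 0.595 -0.014  0.168] [255. 174.]
scene block1 0.77 [ 0.435 -0.201  0.022] [232. 175.]
scene block1 0.75 [ 0.44  -0.293  0.024] [211. 169.]
scene block1 0.6 [ 0.457 -0.407  0.022] [186. 164.]
scene rod 0.81 [ 0.633 -0.458  0.001] [147. 185.]
scene rod 0.62 [ 0.703 -0.235  0.001] [182. 212.]
scene rod 0.51 [ 0.622 -0.286  0.002] [185. 196.]
scene rod 0.25 [ 0.457 -0.409  0.025] [186. 163.]
scene cap 0.71 [ 0.471  0.016 -0.   ] [277. 201.]
scene sleeve 0.92 [ 0.588  0.231 -0.   ] [321. 239.]
scene sleeve 0.16 [ 0.454 -0.405  0.024] [187. 163.]
scene square_end 0.63 [0.529 0.211 0.02 ] [323. 222.]
scene sauce_pot 0.71 [ 0.582 -0.373 -0.   ] [173. 185.]
scene squeeze 0.69 [0.778 0.124 0.001] [263. 263.]
scene jar 0.92 [ 0.683 -0.357  0.   ] [159. 199.]
scene turner 0.93 [0.508 0.458 0.003] [399. 249.]
scene turner 0.63 [0.527 0.212 0.022] [323. 222.]
scene turner 0.57 [ 0.73  -0.134 -0. 
[... 1472 characters left out ...]
      1.28477927e-05,  1.57081217e+00]), 'qvel': array([-1.58225699e-03,  2.66784551e-04, -2.80744164e-05, -1.64811381e-03,
       -2.52763396e-03, -4.25061517e-04]), 'effort': array([ 3.47346258e-05, -5.39449990e+01,  3.40043664e+01,  1.67013797e-03,
        1.31849923e-06, -5.60351765e-06]), 'tcp_pos': array([ 0.22522305, -0.55612597,  0.23129581]), 'tcp_rot': array([[ 9.26883271e-01,  3.75349707e-01,  1.08658839e-05],
       [ 3.75349707e-01, -9.26883271e-01,  7.39668258e-06],
       [ 1.28477487e-05, -2.77735499e-06, -1.00000000e+00]]), 'wrist_force': array([-0.34672041,  0.71686477, -0.33615888]), 'ft_torque': array([-0.02515824, -0.03964987, -0.00400121]), 'opening': 0.999469087553744}
```

View pics/scene0.png

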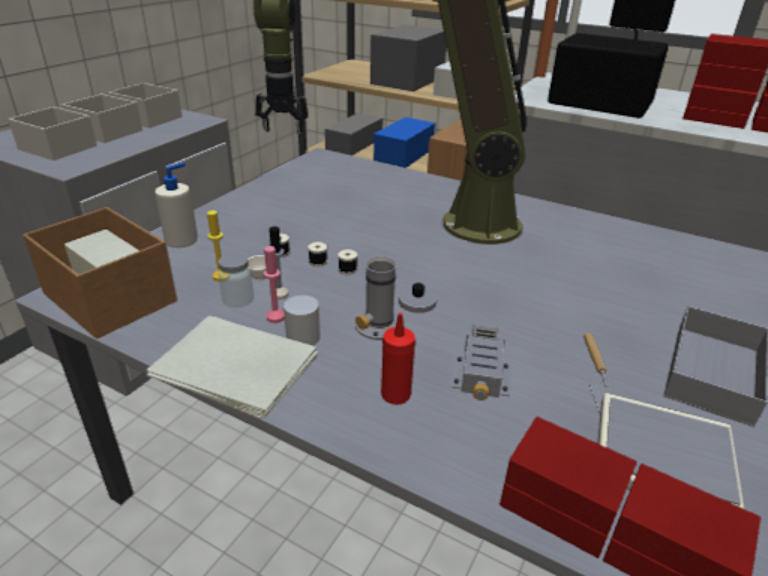

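View pics/top0.png

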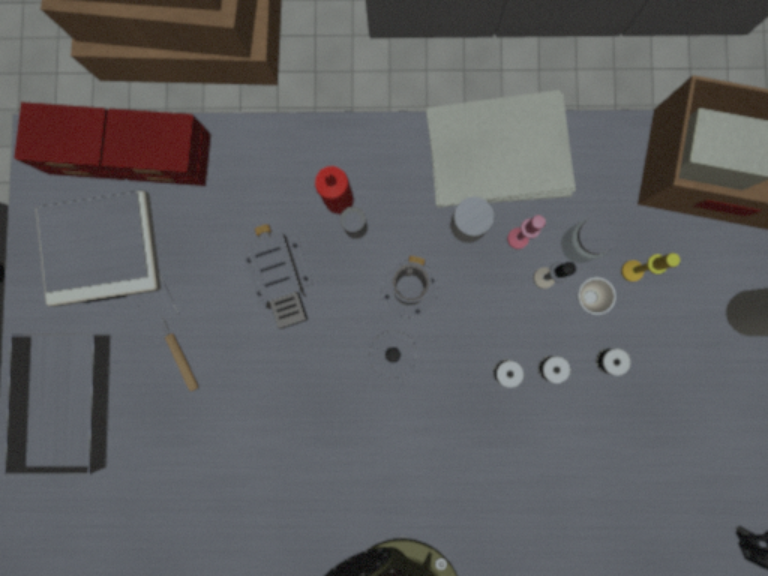

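View pics/wrist0.png

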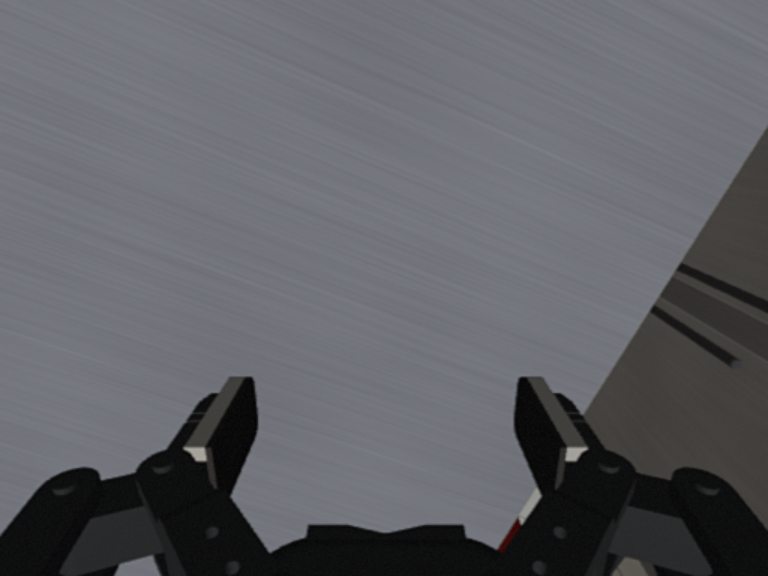

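>>> send_rows --pt "0 0 0.14 14 34.8 4 1" --pt "0 0 0.14 14 34.8 4 1" --pt "0 0 0.14 14 34.8 4 1" --pt "0 0 0.14 14 34.8 4 1" --pt "0 0 0.14 14 34.8 4 1" --pt "0 0 0.14 14 34.8 4 1" --pt "0 0 0.14 14 34.8 4 1" --pt "0 0 0.14 14 34.8 4 1" --pt "0 0 0.14 14 34.8 4 1" --pt "0 0 0.14 14 34.8 4 1"

```text
time_s: 3.4
tcp_pos: [0.3656, -0.2067, 0.2717]
tcp_rot: [[-0.218, 0.976, 0.001], [0.976, 0.218, -0.0], [-0.0, 0.001, -1.0]]
wrist_force: [0.5, -0.6, -0.2]
opening: 0.999
```

>>> send_rows --pt "0 0 0.14 14 34.8 0 1" --pt "0 0 0.14 14 34.8 0 1" --pt "0 0 0.14 14 34.8 0 1" --pt "0 0 0.14 14 34.8 0 1" --pt "0 0 0.14 14 34.8 0 1" --pt "0 0 0.14 14 34.8 0 1" --pt "0 0 0.14 14 34.8 0 1" --pt "0 0 0.14 14 34.8 0 1" --pt "0 0 0.14 14 34.8 0 1" --pt "0 0 0.14 14 34.8 0 1"

```text
time_s: 4.4
tcp_pos: [0.5056, 0.1415, 0.2714]
tcp_rot: [[-0.999, -0.049, 0.0], [-0.049, 0.999, 0.0], [-0.0, -0.0, -1.0]]
wrist_force: [1.1, -0.3, -0.6]
opening: 1.0
```

>>> send_rows --pt "0 0 0.14 14 34.8 0 1" --pt "0 0 0.14 14 34.8 0 1" --pt "0 0 0 0 0 0 1"

```text
time_s: 4.7
tcp_pos: [0.5343, 0.2132, 0.2706]
tcp_rot: [[-0.946, -0.323, 0.0], [-0.323, 0.946, 0.001], [-0.001, 0.001, -1.0]]
wrist_force: [-1.0, -0.3, 0.2]
opening: 1.001
```

```bash
cat >> h.py <<'E'
def st():
    s=r.sense(); R=np.array(s['tcp_rot'])
    print('t',s['time_s'],'tcp',np.round(s['tcp_pos'],4),'yaw_y',np.round(np.degrees(np.arctan2(R[1,1],R[0,1])),2),'tz',np.round(R[:,2],3),'j',np.round(s['joints'],3),'F',np.round(s['wrist_force'],1),'op',round(s['opening'],3)); return s
E
python3 - <<'E'
from h import *
st(); d=cam('wrist'); save(d,'w1.png')
for l in ['sleeve','cassette','square_end']:
    for o in place_of('wrist',l): print(l,round(o['confidence'],2),np.round(w(d,o['xyz']),3),np.round(px(d,w(d,o['xyz']))))
E
```

```text
t 4.7 tcp [0.5343 0.2132 0.2706] yaw_y 108.87 tz [ 0.     0.001 -1.   ] j [ 3.790e-01  2.540e-01 -3.700e-02  1.279e+00  1.000e-03  5.000e-02] F [-1.  -0.3  0.2] op 1.001
sleeve 0.89 [0.58  0.23  0.002] [257. 185.]
sleeve 0.49 [0.509 0.459 0.001] [423. 189.]
cassette 0.92 [0.603 0.234 0.006] [255. 202.]
cassette 0.72 [0.47  0.01  0.003] [118.  51.]
square_end 0.62 [0.523 0.208 0.024] [256. 146.]
square_end 0.5 [ 0.599 -0.015  0.012] [ 78. 144.]
```

View pics/w1.png

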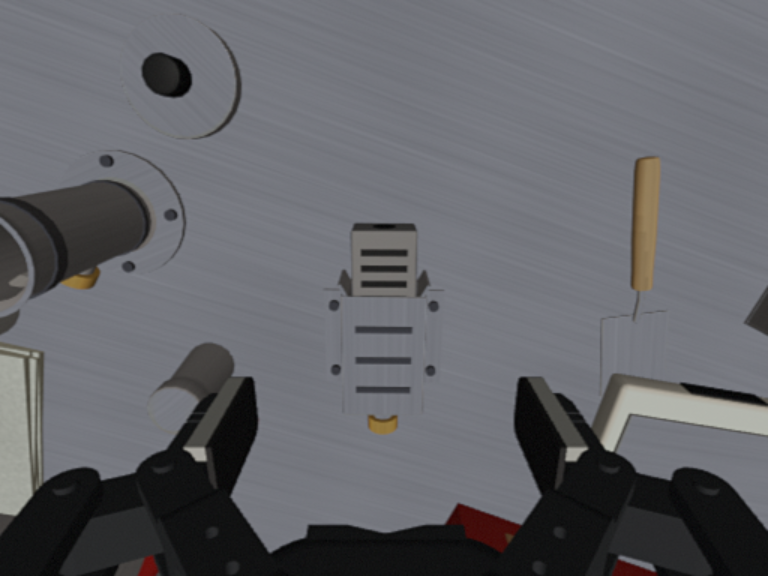

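Run:
```python
from h import *
d=cam('wrist'); im=d['img'][135:300,190:320]
cv2.imwrite('pics/z1.png',cv2.resize(cv2.cvtColor(im,cv2.COLOR_RGB2BGR),None,fx=4.5,fy=4.5,interpolation=cv2.INTER_CUBIC)[:600])
```

```text
(no output)
```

View pics/z1.png

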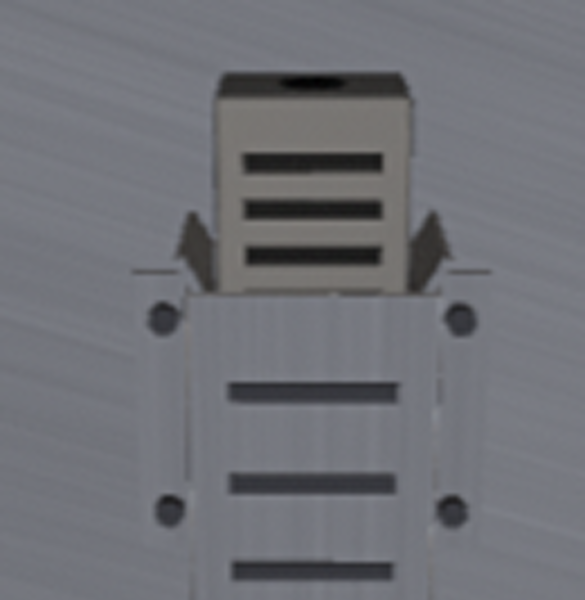

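Run:
```python
from h import *
d=cam('wrist')
f=lambda u,v,z: ray(d,190+(u+.5)/4.5-.5,135+(v+.5)/4.5-.5,z)
a=f(314,294,.05);b=f(313,571,.05);s1=f(229,393,.05);s2=f(399,393,.05)
print(a,b,np.degrees(np.arctan2(*(b-a)[1::-1])), np.degrees(np.arctan2(*(s2-s1)[1::-1])))
l=f(188,294,.05);q=f(440,294,.05);print(np.linalg.norm(l-q))
c=f(313,97,.04);e=f(313,290,.04);print(c,e,np.degrees(np.arctan2(*(e-c)[1::-1])),np.linalg.norm(f(217,97,.04)-f(409,97,.04)))
for u,v in [(163,318),(460,318),(170,510),(452,510)]: print(f(u,v,0.008))
```

```text
[0.58215621 0.2283877  0.05      ] [0.66868608 0.25716469 0.05      ] 18.395430563336436 108.41975061494087
0.07222925784852491
[0.52987698 0.21059814 0.04      ] [0.58458543 0.22898355 0.04      ] 18.575520388138663 0.053838206998149514
[0.62012127 0.19030556 0.008     ]
[0.58994135 0.28091572 0.008     ]
[0.68627107 0.21240068 0.008     ]
[0.65614042 0.30288851 0.008     ]
```

>>> send_rows --pt "0 0 -0.008 8 2 -45 1" --pt "0 0 0 8 2 -45 1" --pt "0 0 0 0 0 -45 1" --pt "0 0 0 0 0 -45 1" --pt "0 0 0 0 0 -40 1" --pt "0 0 0 0 0 -30 1" --pt "0 0 0 0 0 -16 1" --pt "0 0 0 0 0 0 1" --squeeze 40

```text
time_s: 5.8
tcp_pos: [0.5469, 0.2116, 0.003]
tcp_rot: [[-0.951, -0.308, -0.004], [-0.308, 0.951, -0.002], [0.005, -0.0, -1.0]]
wrist_force: [0.2, -0.3, 0.2]
opening: 0.997
```

>>> send_rows --pt "0 0 0 0 0 0 0.5" --pt "0 0 0 0 0 0 0.5" --pt "0 0 0 0 0 0 0.5" --pt "0 0 0 0 0 0 0.5" --pt "0 0 0 0 0 0 0.5" --pt "0 0 0 0 0 0 0.5"

```text
time_s: 6.4
tcp_pos: [0.5504, 0.2139, 0.0072]
tcp_rot: [[-0.951, -0.31, 0.003], [-0.31, 0.951, 0.001], [-0.003, 0.0, -1.0]]
wrist_force: [-1.5, -0.9, 6.9]
opening: 0.656
```

Run:
```python
from h import *
st(); d=cam('wrist'); save(d,'w2.png')
```

```text
t 6.4 tcp [0.5504 0.2139 0.0072] yaw_y 108.05 tz [ 0.003  0.001 -1.   ] j [ 0.371  0.473 -0.364  0.73  -0.     0.056] F [-1.5 -0.9  6.9] op 0.656
```

View pics/w2.png

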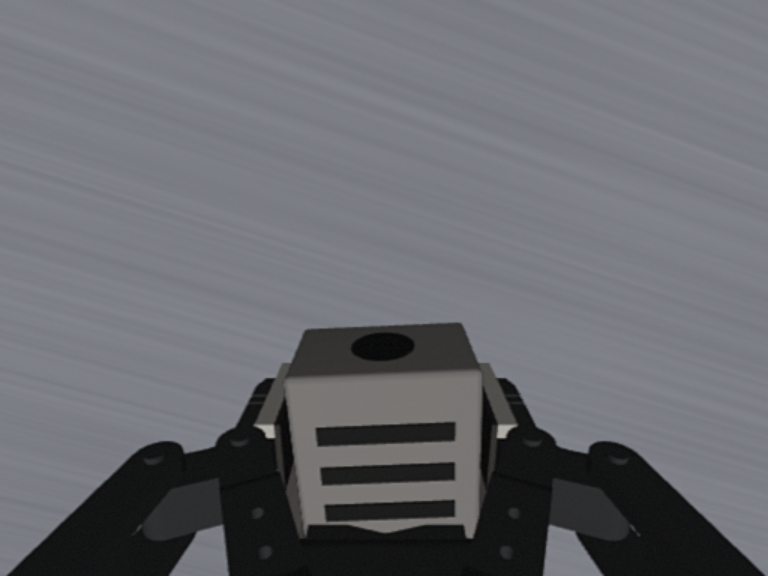

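>>> send_rows --pt "0 0 0 -4 -1.3 2 0.5" --pt "0 0 0 -9.5 -3.2 0 0.5" --pt "0 0 0 -11.4 -3.8 0 0.5" --pt "0 0 0 -11.4 -3.8 0 0.5" --pt "0 0 0 -11.4 -3.8 0 0.5" --pt "0 0 0 -11.4 -3.8 0 0.5" --pt "0 0 0 -11.4 -3.8 0 0.5" --pt "0 0 0 -11.4 -3.8 0 0.5" --pt "0 0 0 -11.4 -3.8 0 0.5" --pt "0 0 0 -11.4 -3.8 0 0.5" --squeeze 60

```text
time_s: 7.45
tcp_pos: [0.4433, 0.1781, 0.0072]
tcp_rot: [[-0.951, -0.31, -0.0], [-0.31, 0.951, -0.0], [0.0, -0.0, -1.0]]
wrist_force: [0.9, 0.4, -3.3]
opening: 0.652
```

>>> send_rows --pt "0 0 0 -11.4 -3.8 0 0.5" --pt "0 0 0 -11.4 -3.8 0 0.5" --pt "0 0 0 0 0 0 0.5"

```text
time_s: 7.75
tcp_pos: [0.4186, 0.1698, 0.0066]
tcp_rot: [[-0.951, -0.31, -0.003], [-0.31, 0.951, -0.001], [0.004, -0.0, -1.0]]
wrist_force: [-0.0, 0.1, -2.7]
opening: 0.648
```

Run:
```python
from h import *
st(); d=cam('wrist'); save(d,'w3.png'); d=cam('top');im=d['img'][120:300,120:320]
cv2.imwrite('pics/t3.png',cv2.resize(cv2.cvtColor(im,cv2.COLOR_RGB2BGR),None,fx=3.2,fy=3.2,interpolation=cv2.INTER_CUBIC))
```

```text
t 7.75 tcp [0.4186 0.1698 0.0066] yaw_y 108.07 tz [-0.003 -0.001 -1.   ] j [ 0.385  0.266 -0.69   0.618  0.     0.07 ] F [-0.   0.1 -2.7] op 0.648
```

View pics/w3.png

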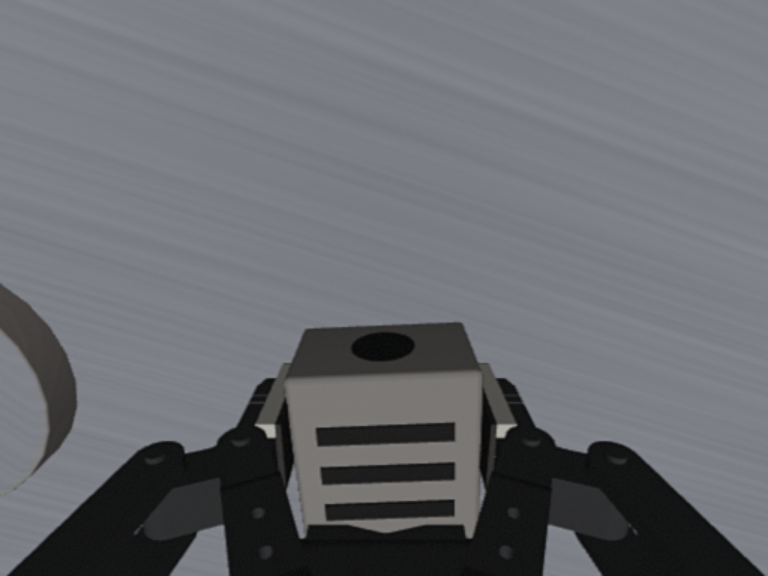

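View pics/t3.png

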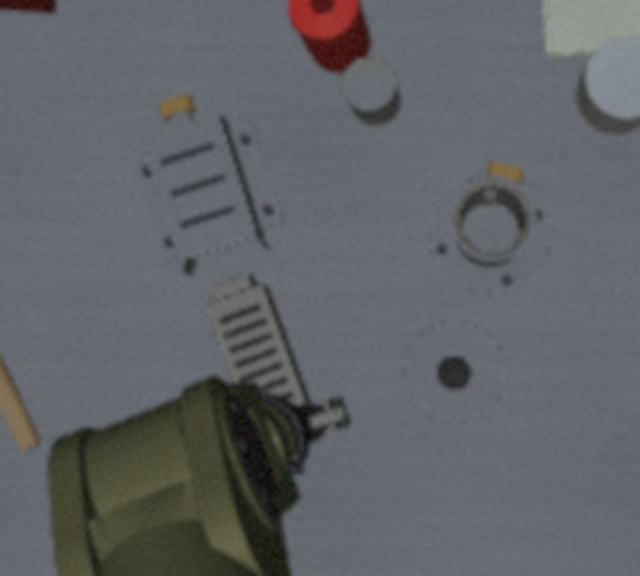

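>>> send_rows --pt "0 0 0 0 0 -2 0.5" --pt "0 0 0 0 0 -2 0.5" --pt "0 0 0 0 0 0 1" --pt "0 0 0 0 0 0 1" --pt "0 0 0 0 0 0 1" --pt "0 0 0.0 0 0 2 1" --pt "0 0 0 19 6.3 0 1" --pt "0 0 0 19 6.3 0 1" --pt "0 0 0 19 6.3 0 1" --pt "0 0 0 0 0 0 1" --squeeze 40

```text
time_s: 8.85
tcp_pos: [0.4819, 0.191, 0.006]
tcp_rot: [[-0.951, -0.31, 0.003], [-0.31, 0.951, 0.001], [-0.004, 0.0, -1.0]]
wrist_force: [-0.9, 0.3, -0.4]
opening: 0.999
```

>>> send_rows --pt "0 0 0 0 0 0 0.5" --pt "0 0 0 0 0 0 0.5" --pt "0 0 0 0 0 0 0.5" --pt "0 0 0 0 0 0 0.5" --pt "0 0 0 0 0 0 0.5" --pt "0 0 0 0 0 0 0.5"

```text
time_s: 9.45
tcp_pos: [0.4775, 0.1898, 0.0055]
tcp_rot: [[-0.951, -0.31, -0.002], [-0.31, 0.951, 0.0], [0.001, 0.001, -1.0]]
wrist_force: [-3.8, -0.1, 6.1]
opening: 0.654
```

Run:
```python
from h import *
st(); d=cam('wrist'); save(d,'w4.png')
```

```text
t 9.45 tcp [0.4775 0.1898 0.0055] yaw_y 108.08 tz [-0.002  0.    -1.   ] j [ 0.378  0.362 -0.55   0.66   0.001  0.062] F [-3.8 -0.1  6.1] op 0.654
```

View pics/w4.png

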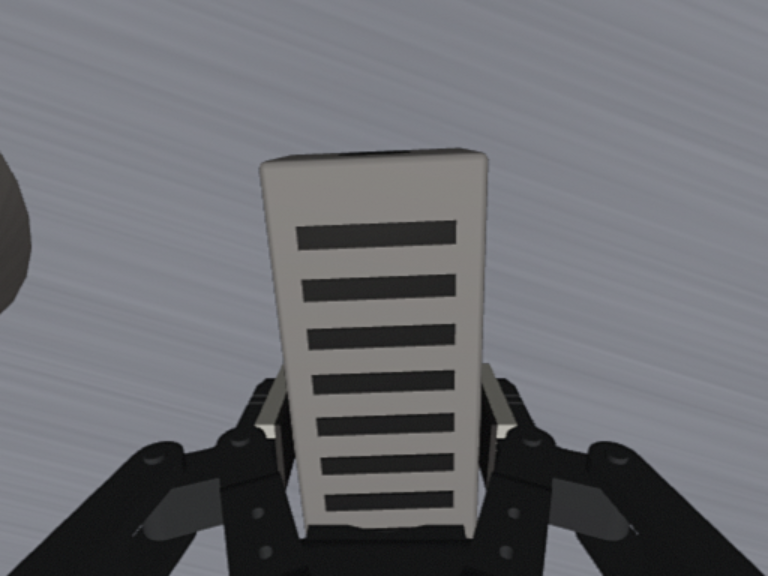

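Run:
```python
from h import *
d=cam('wrist'); f=lambda u,v,z=.036: ray(d,(u+.5)/1.5-.5,(v+.5)/1.5-.5,z)
for (a,b) in [((296,227),(456,221)),((302,281),(455,275)),((313,376),(454,371)),((265,166),(485,155))]:
    p,q=f(*a),f(*b); print((p+q)/2, np.degrees(np.arctan2(*(p-q)[1::-1])), np.linalg.norm(p-q))
```

```text
[0.41950086 0.16816858 0.036     ] -69.75593981357348 0.040339576118215835
[0.4328962  0.17313096 0.036     ] -69.57566799861752 0.04013740415370603
[0.45938811 0.1831276  0.036     ] -69.65716989592654 0.039830160235071105
[0.4048975  0.16319807 0.036     ] -69.15025001862436 0.053073485150505785
```

>>> send_rows --pt "0 0 0 0 0 10 0.5" --pt "0 0 0 0 0 20 0.5" --pt "0 0 0.14 -2 -1 20 0.5" --pt "0 0 0.14 -2 -1 0 0.5" --pt "0 0 0.14 -2 -1 0 0.5" --pt "0 0 0.14 -2 -1 0 0.5" --pt "0 0 0.14 -2 -1 0 0.5" --pt "0 0 0.14 0 0 0 0.5" --pt "0 0 0.14 0 0 0 0.5" --pt "0 0 0.14 0 0 0 0.5" --squeeze 60

```text
time_s: 10.55
tcp_pos: [0.4683, 0.1844, 0.0554]
tcp_rot: [[-0.13, -0.992, -0.0], [-0.992, 0.13, -0.001], [0.001, 0.0, -1.0]]
wrist_force: [0.2, 0.9, -3.2]
opening: 0.651
```

>>> send_rows --pt "0 0 0.14 0 0 0 0.5" --pt "0 0 0.14 0 0 0 0.5" --pt "0 0 0.14 0 0 -16 0.5" --pt "0 0 0 0 0 -20 0.5" --pt "0 0 0 0 0 -10 0.5" --pt "0 0 0 0 0 -3 0.5" --pt "0 0 0 0 0 0 0.5"

```text
time_s: 11.25
tcp_pos: [0.4682, 0.1846, 0.0064]
tcp_rot: [[0.28, -0.96, -0.001], [-0.96, -0.28, -0.001], [0.0, 0.001, -1.0]]
wrist_force: [0.1, -0.1, -2.1]
opening: 0.645
```

>>> send_rows --pt "0 0 0 0 0 -2 0.5" --pt "0 0 0 0 0 0 1" --pt "0 0 0 0 0 0 1" --pt "0 0 0 0 0 0 1" --pt "0 0 0 0 0 25 1" --pt "0 0 0 0 0 45 1" --pt "0 0 -0.143 0 0 10 1" --pt "0 0 -0.143 0 0 0 1" --pt "0 0 -0.143 0 0 0 1" --pt "0 0 -0.143 0 0 0 1"

```text
time_s: 12.25
tcp_pos: [0.469, 0.185, 0.0847]
tcp_rot: [[-0.289, -0.957, 0.001], [-0.957, 0.289, 0.0], [-0.001, -0.001, -1.0]]
wrist_force: [-0.6, 0.8, -0.0]
opening: 1.0
```

>>> send_rows --pt "0 0 -0.143 0 0 0 1" --pt "0 0 -0.143 0 0 0 1" --pt "0 0 -0.143 0 0 0 1" --pt "0 0 -0.143 0 0 0 1" --pt "0 0 -0.143 0 0 0 1" --pt "0 0 -0.143 0 0 0 1" --pt "0 0 -0.143 0 0 0 1" --pt "0 0 -0.143 0 0 0 1" --pt "0 0 -0.143 0 0 0 1" --pt "0 0 -0.143 0 0 0 1"

```text
time_s: 13.25
tcp_pos: [0.4689, 0.1849, 0.0844]
tcp_rot: [[-0.988, 0.152, 0.0], [0.152, 0.988, 0.0], [-0.0, 0.0, -1.0]]
wrist_force: [0.3, -1.1, -0.1]
opening: 1.002
```

>>> send_rows --pt "0 0 -0.143 0 0 0 1" --pt "0 0 -0.143 0 0 0 1" --pt "0 0 -0.143 0 0 0 1" --pt "0 0 -0.143 0 0 0 1" --pt "0 0 -0.143 0 0 0 1" --pt "0 0 -0.143 0 0 0 1" --pt "0 0 -0.143 0 0 0 1" --pt "0 0 -0.143 0 0 0 1" --pt "0 0 0 0 0 0 1"

```text
time_s: 14.15
tcp_pos: [0.4689, 0.1849, 0.0844]
tcp_rot: [[-0.276, 0.961, 0.0], [0.961, 0.276, 0.0], [-0.0, 0.0, -1.0]]
wrist_force: [0.2, 0.7, -0.2]
opening: 1.004
```

Run:
```python
from h import *
st(); d=cam('wrist'); save(d,'w5.png')
for l in ['cassette','square_end','nose_end']:
    for o in place_of('wrist',l): print(l,round(o['confidence'],2),np.round(w(d,o['xyz']),3),np.round(px(d,w(d,o['xyz']))))
```

```text
t 14.15 tcp [0.4689 0.1849 0.0844] yaw_y 16.02 tz [ 0.  0. -1.] j [ 0.376  0.246 -0.494  0.831 -0.     1.667] F [ 0.2  0.7 -0.2] op 1.004
cassette 0.88 [0.465 0.188 0.003] [253. 194.]
cassette 0.25 [0.581 0.23  0.001] [410. 183.]
square_end 0.77 [0.492 0.108 0.019] [258. 296.]
nose_end 0.97 [0.442 0.267 0.019] [252.  83.]
```

View pics/w5.png

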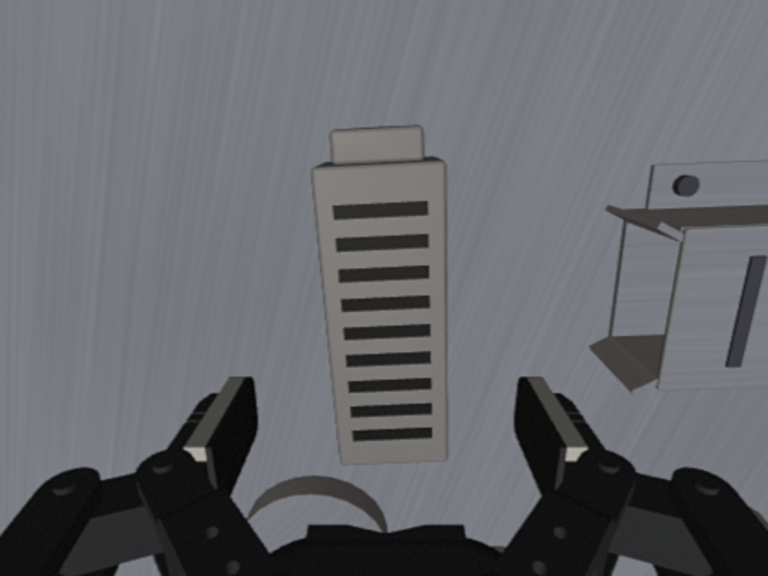

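Run:
```python
from h import *
d=cam('wrist'); f=lambda u,v,z=.036: ray(d,(u+.5)/1.5-.5,(v+.5)/1.5-.5,z)
a=f(381,210.5);b=f(392.5,434.5);print(a,b,np.degrees(np.arctan2(*(b-a)[1::-1])))
e=f(394,462);s=f(380,164);print(e,s,np.linalg.norm(e-s),np.degrees(np.arctan2(*(e-s)[1::-1])))
for p,q in [((334,213),(428,208)),((353,436),(432,433)),((341,464),(447,460))]:
    p,q=f(*p),f(*q);print(np.degrees(np.arctan2(*(q-p)[1::-1])))
```

```text
[0.45234141 0.23445022 0.036     ] [0.48900022 0.12769459 0.036     ] -71.04804629710742
[0.49453049 0.11172955 0.036     ] [0.44670074 0.25262397 0.036     ] 0.14879154192999788 -71.24907619384584
19.23866785490511
18.791977946999754
18.83854921561239
```

>>> send_rows --pt "0 0 0.05 -9 28 0 1" --pt "0 0 0 -9.6 28 -10 1" --pt "0 0 0 0 0 -30 1" --pt "0 0 0 0 0 -25 1" --pt "0 0 0 0 0 -14 1" --pt "0 0 0 0 0 0 1" --pt "0 0 0 0 0 0 0.5" --pt "0 0 0 0 0 0 0.5" --pt "0 0 0 0 0 0 0.5" --pt "0 0 0 0 0 0 0.5" --squeeze 40

```text
time_s: 15.4
tcp_pos: [0.4512, 0.2414, 0.0066]
tcp_rot: [[-0.324, 0.946, 0.002], [0.946, 0.324, 0.001], [0.0, 0.002, -1.0]]
wrist_force: [0.6, -0.3, 6.6]
opening: 0.647
```

>>> send_rows --pt "0 0 0 0 0 0 0.5" --pt "0 0 0 0 0 0 0.5" --pt "0 0 0 0 0 2 0.5" --squeeze 100

```text
time_s: 15.7
tcp_pos: [0.4505, 0.2411, 0.0079]
tcp_rot: [[-0.324, 0.946, 0.001], [0.946, 0.324, 0.001], [0.0, 0.001, -1.0]]
wrist_force: [0.1, 0.6, -2.6]
opening: 0.636
```

Run:
```python
from h import *
st(); d=cam('wrist'); save(d,'w6.png')
```

```text
t 15.7 tcp [0.4505 0.2411 0.0079] yaw_y 18.91 tz [ 0.001  0.001 -1.   ] j [ 0.491  0.352 -0.558  0.66   0.     1.732] F [ 0.1  0.6 -2.6] op 0.636
```

View pics/w6.png

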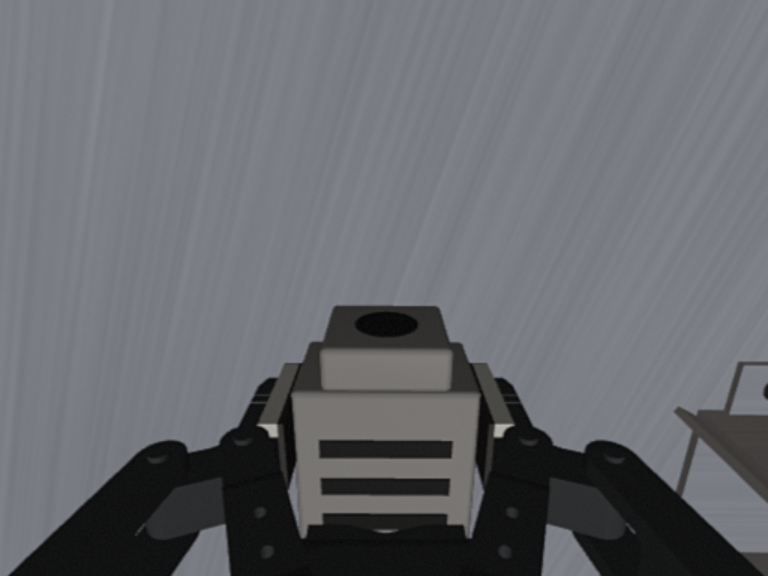

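>>> send_rows --pt "0 0 0 0 0 15 0.5" --pt "0 0 0.142 -5 0 20 0.5" --pt "0 0 0.142 -5 0 10 0.5" --pt "0 0 0.142 -5 0 0 0.5" --pt "0 0 0.142 -2 0 0 0.5" --pt "0 0 0.142 0 0 0 0.5" --pt "0 0 0.142 0 -10 0 0.5" --pt "0 0 0.142 0 -10 0 0.5" --pt "0 0 0.142 0 -10 0 0.5" --pt "0 0 0.142 0 -10 0 0.5"

```text
time_s: 16.75
tcp_pos: [0.4324, 0.2002, 0.0519]
tcp_rot: [[-0.999, -0.043, -0.001], [-0.043, 0.999, -0.001], [0.001, -0.0, -1.0]]
wrist_force: [0.5, 0.5, -3.2]
opening: 0.638
```

>>> send_rows --pt "0 0 0.142 0 -10 0 0.5" --pt "0 0 0.142 0 -12 -15 0.5" --pt "0 0 0 0 0 -15 0.5" --pt "0 0 0 0 0 -10 0.5" --pt "0 0 0 0 0 0 0.5" --pt "0 0 0 0 0 0 0.5"

```text
time_s: 17.35
tcp_pos: [0.4329, 0.179, 0.0122]
tcp_rot: [[-0.949, -0.316, -0.001], [-0.316, 0.949, -0.0], [0.001, -0.0, -1.0]]
wrist_force: [-0.7, 0.7, -3.2]
opening: 0.637
```

Run:
```python
from h import *
st(); d=cam('wrist'); save(d,'w7.png'); d=cam('top');im=d['img'][120:300,120:320]
cv2.imwrite('pics/t7.png',cv2.resize(cv2.cvtColor(im,cv2.COLOR_RGB2BGR),None,fx=3.2,fy=3.2,interpolation=cv2.INTER_CUBIC))
d=cam('scene');im=d['img'][180:280,260:400]
cv2.imwrite('pics/s7.png',cv2.resize(cv2.cvtColor(im,cv2.COLOR_RGB2BGR),None,fx=5,fy=5,interpolation=cv2.INTER_CUBIC))
```

```text
t 17.35 tcp [0.4329 0.179  0.0122] yaw_y 108.41 tz [-0.001 -0.    -1.   ] j [ 0.392  0.281 -0.65   0.64  -0.     0.071] F [-0.7  0.7 -3.2] op 0.637
```

View pics/t7.png

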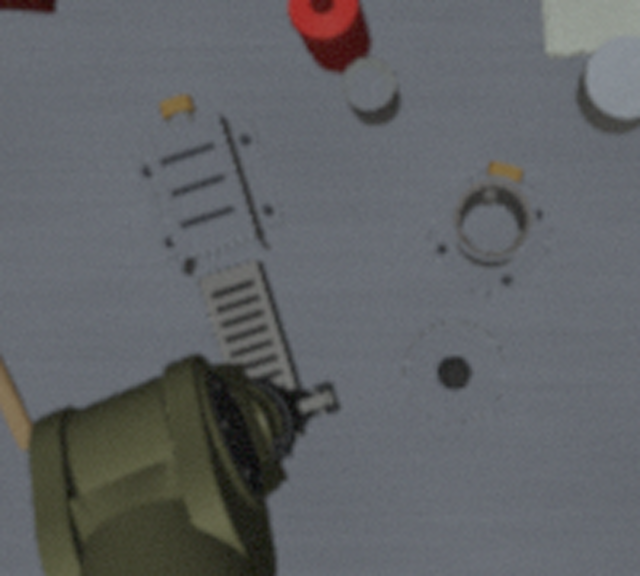

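View pics/s7.png

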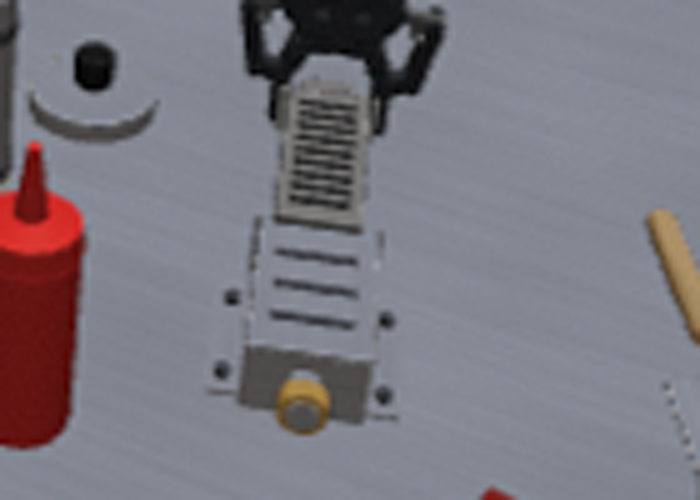

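View pics/w7.png

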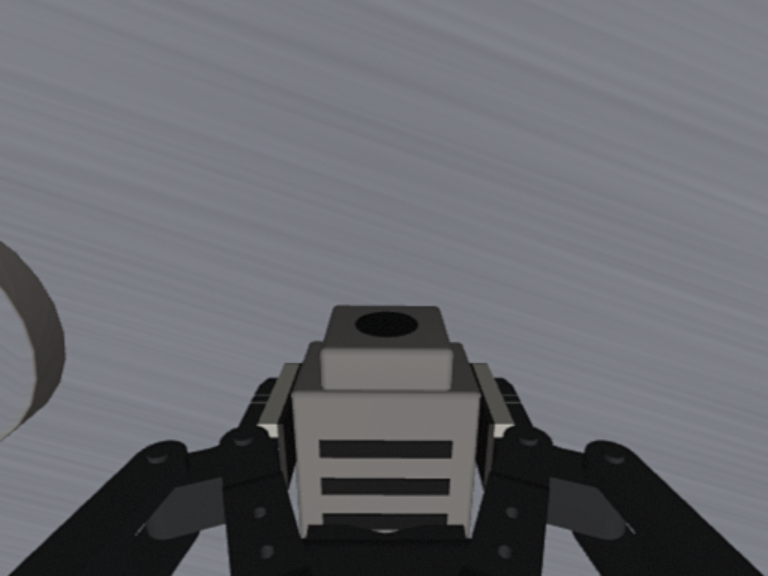

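>>> send_rows --pt "0 0 0 7.6 2.5 0.5 0.5" --pt "0 0 0 7.6 2.5 0 0.5" --pt "0 0 0 7.6 2.5 0 0.5" --pt "0 0 0 7.6 2.5 0 0.5" --pt "0 0 0 7.6 2.5 0 0.5" --pt "0 0 0 0 0 0 0.5"

```text
time_s: 18.1
tcp_pos: [0.4728, 0.192, 0.0129]
tcp_rot: [[-0.949, -0.316, 0.001], [-0.316, 0.949, 0.001], [-0.001, 0.0, -1.0]]
wrist_force: [0.3, 0.6, -2.3]
opening: 0.63
```

>>> send_rows --pt "0 0 0 7.6 2.5 0 0.5" --pt "0 0 0 7.6 2.5 0 0.5" --pt "0 0 0 7.6 2.5 0 0.5" --pt "0 0 0 7.6 2.5 0 0.5" --pt "0 0 0 7.6 2.5 0 0.5" --pt "0 0 0 7.6 2.5 0 0.5" --pt "0 0 0 7.6 2.5 0 0.5" --pt "0 0 0 7.6 2.5 0 0.5" --pt "0 0 0 7.6 2.5 0 0.5" --pt "0 0 0 4 1.3 0 0.5"

```text
time_s: 19.1
tcp_pos: [0.5446, 0.2155, 0.0129]
tcp_rot: [[-0.949, -0.316, 0.001], [-0.316, 0.949, 0.0], [-0.001, 0.0, -1.0]]
wrist_force: [-0.0, 0.0, -1.9]
opening: 0.641
```

>>> send_rows --pt "0 0 0 2 0.7 -1 0.5" --pt "0 0 0 2 0.7 -1 0.5" --pt "0 0 0 2 0.7 0 0.5" --pt "0 0 0 2 0.7 0 0.5"

```text
time_s: 19.5
tcp_pos: [0.5512, 0.2179, 0.0109]
tcp_rot: [[-0.949, -0.316, -0.0], [-0.316, 0.949, -0.0], [0.0, 0.0, -1.0]]
wrist_force: [-1.0, 0.3, 0.4]
opening: 0.632
```

>>> send_rows --pt "0 0 0 2 0.7 0 0.5" --pt "0 0 0 2 0.7 0 0.5" --pt "0 0 0 1 0.3 0 0.5" --pt "0 0 0 1 0.3 0 0.5" --pt "0 0 0 0 0 0 0.5"

```text
time_s: 20.0
tcp_pos: [0.5575, 0.2201, 0.0109]
tcp_rot: [[-0.949, -0.316, -0.0], [-0.316, 0.949, 0.0], [0.0, 0.0, -1.0]]
wrist_force: [-3.6, -0.6, 3.9]
opening: 0.639
```

>>> send_rows --pt "0 0 0 1 0.3 0 0.5" --pt "0 0 0 1 0.3 0 0.5" --pt "0 0 0 0 0 0 0.5"

```text
time_s: 20.3
tcp_pos: [0.5579, 0.2202, 0.0109]
tcp_rot: [[-0.949, -0.316, -0.003], [-0.316, 0.949, -0.001], [0.003, 0.0, -1.0]]
wrist_force: [-8.9, -2.2, 9.0]
opening: 0.633
```

>>> send_rows --pt "0 0 0 1 0.3 0 0.5" --pt "0 0 0 1 0.3 0 0.5" --pt "0 0 0 1 0.3 0 0.5" --pt "0 0 0 0 0 0 0.5"

```text
time_s: 20.7
tcp_pos: [0.5578, 0.2201, 0.0109]
tcp_rot: [[-0.949, -0.316, -0.008], [-0.316, 0.949, -0.002], [0.008, 0.001, -1.0]]
wrist_force: [-17.6, -4.9, 19.2]
opening: 0.639
```

Run:
```python
from h import *
st(); d=cam('wrist'); save(d,'w8.png')
```

```text
t 20.7 tcp [0.5578 0.2201 0.0109] yaw_y 108.42 tz [-0.008 -0.002 -1.   ] j [ 0.375  0.491 -0.324  0.764  0.001  0.054] F [-17.6  -4.9  19.2] op 0.639
```

View pics/w8.png

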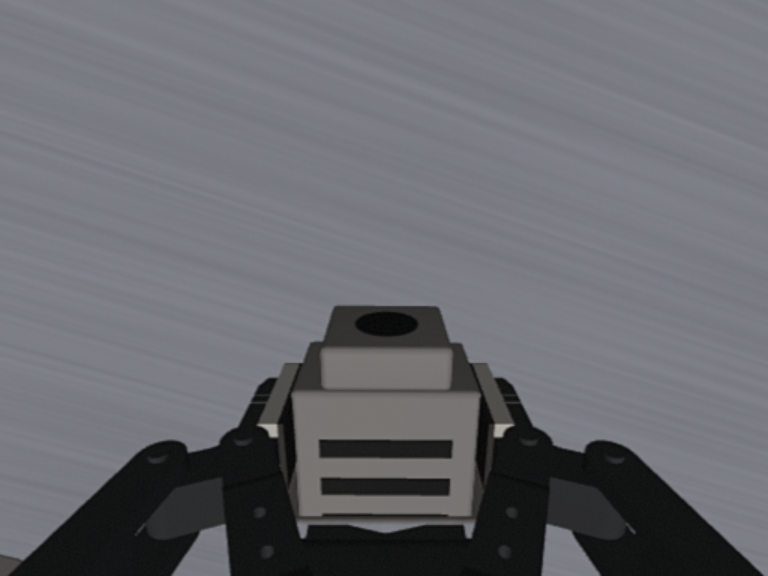

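>>> send_rows --pt "0 0 0 -3 -1 0 0.5" --pt "0 0 0 -1.5 -0.5 0 0.5" --pt "0 0 0 0 0 0 1" --pt "0 0 0 0 0 0 1" --pt "0 0 0 0 0 0 1" --pt "0 0 0 0 0 20 1" --pt "0 0 0 -5 0 45 1" --pt "0 0 0 -5 0 50 1" --pt "0 0 0 -5 0 50 1" --pt "0 0 0 -5 0 50 1" --squeeze 40

```text
time_s: 21.75
tcp_pos: [0.5381, 0.2199, 0.2271]
tcp_rot: [[-0.949, -0.316, 0.001], [-0.316, 0.949, 0.0], [-0.001, -0.0, -1.0]]
wrist_force: [1.5, 0.7, 0.2]
opening: 0.998
```

Run:
```python
from h import *
st(); d=cam('wrist'); save(d,'w9.png')
for l in ['cassette','nose_end','sleeve','cap','column']:
    for o in place_of('wrist',l): print(l,round(o['confidence'],2),np.round(w(d,o['xyz']),3),np.round(px(d,w(d,o['xyz']))))
```

```text
t 21.75 tcp [0.5381 0.2199 0.2271] yaw_y 108.39 tz [ 0.001  0.    -1.   ] j [ 0.388  0.279 -0.103  1.188 -0.     0.067] F [1.5 0.7 0.2] op 0.998
cassette 0.76 [0.607 0.236 0.005] [252. 212.]
nose_end 0.63 [0.532 0.208 0.024] [249. 155.]
sleeve 0.79 [ 0.581  0.229 -0.001] [253. 191.]
cap 0.82 [0.469 0.015 0.004] [100.  43.]
cap 0.26 [0.506 0.459 0.002] [440. 193.]
column 0.79 [ 0.598 -0.017  0.001] [ 58. 145.]
```

View pics/w9.png

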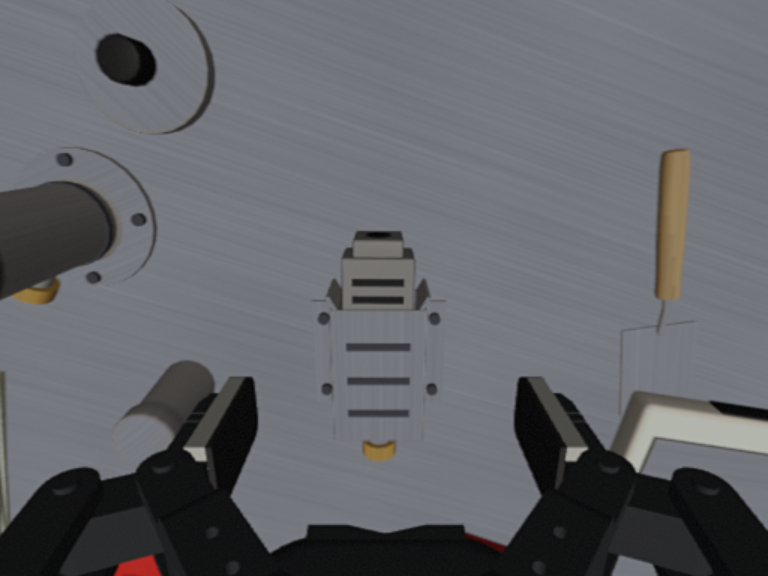

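Run:
```python
from h import *
d=cam('wrist'); f=lambda u,v,z=.036: ray(d,(u+.5)/1.5-.5,(v+.5)/1.5-.5,z)
im=d['img'][145:215,215:295]
cv2.imwrite('pics/z9.png',cv2.resize(cv2.cvtColor(im,cv2.COLOR_RGB2BGR),None,fx=8,fy=8,interpolation=cv2.INTER_CUBIC))
```

```text
(no output)
```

View pics/z9.png

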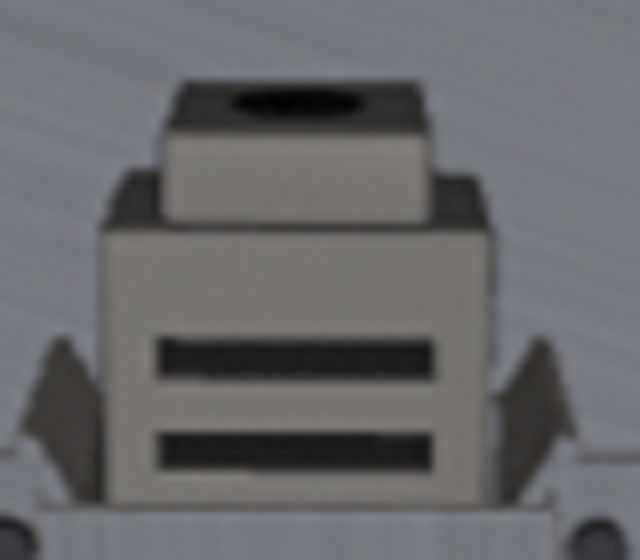

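Run:
```python
from h import *
d=cam('wrist'); f=lambda u,v,z: ray(d,215+(u+.5)/8-.5,145+(v+.5)/8-.5,z)
n=f(297,131,.04); s=f(297,228,.04); m=f(300,507,.05); dd=np.array([.9489,.3157,0])
print(n,s,m,(m-n)@dd,(s-n)@dd)
```

```text
[0.53182503 0.21176694 0.04      ] [0.5450112  0.21607697 0.04      ] [0.58097428 0.22844214 0.05      ] 0.05190208633317692 0.013873032815774792
```

>>> send_rows --pt "0 0 -0.145 -7.5 -28 10 1" --pt "0 0 -0.145 -7.5 -28 10 1" --pt "0 0 -0.145 -7.5 -28 10 1" --pt "0 0 -0.145 -7.5 -28 10 1" --pt "0 0 -0.145 -7.5 -28 0 1" --pt "0 0 -0.145 -7.5 -28 0 1" --pt "0 0 -0.145 -7.5 -28 0 1" --pt "0 0 -0.145 -7.5 -28 0 1" --pt "0 0 -0.145 -7.5 -28 0 1" --pt "0 0 -0.145 -7.5 -28 0 1"

```text
time_s: 23.15
tcp_pos: [0.462, -0.0611, 0.2636]
tcp_rot: [[-0.422, 0.906, -0.003], [0.906, 0.422, 0.0], [0.001, -0.002, -1.0]]
wrist_force: [-0.4, 0.6, -0.4]
opening: 1.001
```

>>> send_rows --pt "0 0 -0.145 -7.5 -28 0 1" --pt "0 0 -0.145 -7.5 -28 0 1" --pt "0 0 -0.145 -7.5 -28 0 1" --pt "0 0 0 0 0 0 1"

```text
time_s: 23.55
tcp_pos: [0.4392, -0.1463, 0.2637]
tcp_rot: [[-0.001, 1.0, -0.003], [1.0, 0.001, -0.0], [-0.0, -0.003, -1.0]]
wrist_force: [-0.3, 0.3, -0.7]
opening: 0.998
```

Run:
```python
from h import *
st(); d=cam('wrist'); save(d,'w10.png')
for l in ['block1','rod','column','mouth']:
    for o in place_of('wrist',l): print(l,round(o['confidence'],2),np.round(w(d,o['xyz']),4),np.round(px(d,w(d,o['xyz']))))
```

```text
t 23.55 tcp [ 0.4392 -0.1463  0.2637] yaw_y 0.05 tz [-0.003 -0.    -1.   ] j [-3.210e-01  4.500e-02 -2.980e-01  1.230e+00 -1.000e-03  1.249e+00] F [-0.3  0.3 -0.7] op 0.998
block1 0.85 [ 0.4301 -0.2046  0.024 ] [251. 199.]
block1 0.84 [ 0.4414 -0.2935  0.0249] [259. 257.]
block1 0.75 [ 0.4563 -0.4053  0.0264] [268. 320.]
block1 0.17 [ 0.7269 -0.1359  0.0015] [471. 145.]
rod 0.91 [ 0.6219 -0.2844 -0.0024] [378. 242.]
rod 0.55 [ 0.6997 -0.2371  0.0023] [437. 215.]
column 0.73 [ 0.6004 -0.0133  0.001 ] [390.  45.]
mouth 0.75 [ 0.6042 -0.0167  0.1658] [492.  19.]
```

View pics/w10.png

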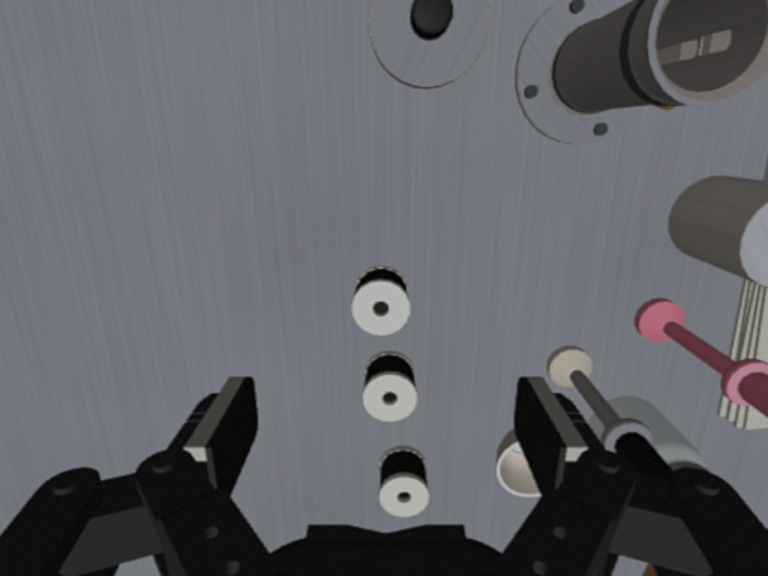

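Run:
```python
from h import *
d=cam('wrist'); f=lambda u,v,z: ray(d,(u+.5)/1.5-.5,(v+.5)/1.5-.5,z)
for u,v in [(381,308.5),(390,398),(404,497)]: print(f(u,v,.048))
t=cam('top')
for o in place_of('top','mouth')[:1]: print(w(t,o['xyz']))
im=t['img'][165:215,245:300]
cv2.imwrite('pics/z10.png',cv2.resize(cv2.cvtColor(im,cv2.COLOR_RGB2BGR),None,fx=10,fy=10,interpolation=cv2.INTER_CUBIC))
```

```text
[ 0.43695653 -0.20210936  0.048     ]
[ 0.44573897 -0.29013002  0.048     ]
[ 0.46113059 -0.40390374  0.048     ]
[ 0.59729558 -0.01471115  0.16801562]
```

View pics/z10.png

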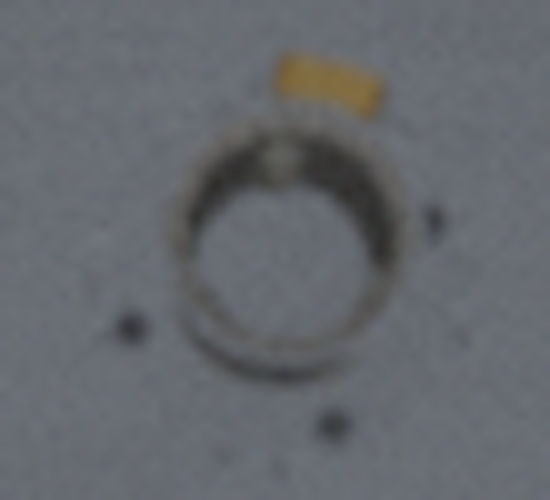

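>>> send_rows --pt "0 0 0 -5 -25 -30 1" --pt "0 0 0 0 -31 -40 1" --pt "0 0 0 0 0 -45 1" --pt "0 0 0 0 0 -45 1" --pt "0 0 0 0 0 -40 1" --pt "0 0 0 0 0 -30 1" --pt "0 0 0 0 0 -10 1" --pt "0 0 0 0 0 0 1" --squeeze 30

```text
time_s: 24.75
tcp_pos: [0.4347, -0.1988, 0.0246]
tcp_rot: [[-0.008, 1.0, -0.003], [1.0, 0.008, 0.001], [0.001, -0.002, -1.0]]
wrist_force: [-1.1, 0.1, 0.6]
opening: 1.003
```

>>> send_rows --pt "0 0 0 0 0 0 0.4" --pt "0 0 0 0 0 0 0.4" --pt "0 0 0 0 0 0 0.4" --pt "0 0 0 0 0 0 0.4" --pt "0 0 0 0 0 0 0.4" --pt "0 0 0 0 0 0 0.4"

```text
time_s: 25.35
tcp_pos: [0.4369, -0.2003, 0.0274]
tcp_rot: [[-0.007, 1.0, 0.003], [1.0, 0.007, -0.001], [-0.001, 0.003, -1.0]]
wrist_force: [-0.8, 0.6, 6.5]
opening: 0.575
```

Run:
```python
from h import *
st(); d=cam('wrist'); save(d,'w11.png')
```

```text
t 25.35 tcp [ 0.4369 -0.2003  0.0274] yaw_y 0.4 tz [ 0.003 -0.001 -1.   ] j [-0.43   0.276 -0.612  0.68  -0.     1.134] F [-0.8  0.6  6.5] op 0.575
```

View pics/w11.png

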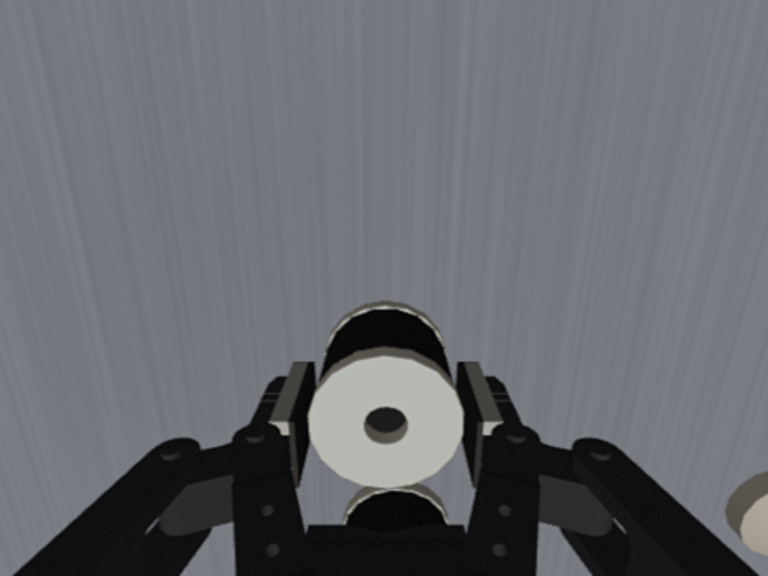

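Run:
```python
from h import *
t=cam('top'); print(ray(t,245+28.75-.5,165+23.7-.5,.162), ray(t,245+17-.5,188.7,.162)-ray(t,245+40.5-.5,188.7,.162))
for u,v in [(131,327),(332,425),(434,220)]: print(ray(t,245+u/10-.5,165+v/10-.5,.008))
d=cam('wrist');f=lambda u,v,z: ray(d,(u+.5)/1.5-.5,(v+.5)/1.5-.5,z)
print(f(386,420,.048), f(386,418,.048))
```

```text
[ 0.59528753 -0.01447025  0.162     ] [0.00018658 0.06068439 0.        ]
[0.58156144 0.02932515 0.008     ]
[ 0.55232031 -0.03017876  0.008     ]
[ 0.61316801 -0.06077528  0.008     ]
[ 0.43707492 -0.2035331   0.048     ] [ 0.43706913 -0.20278425  0.048     ]
```

>>> send_rows --pt "0 0 0 0 0 20 0.4" --pt "0 0 0 0 0 40 0.4" --pt "0 0 0 0 0 45 0.4" --pt "0 0 0 15 18 45 0.4" --pt "0 0 0 25 30 30 0.4" --pt "0 0 0 25 30 0 0.4" --pt "0 0 0 25 30 0 0.4" --pt "0 0 0 25 30 0 0.4" --pt "0 0 0 25 30 0 0.4" --pt "0 0 0 20 19.5 0 0.4" --squeeze 40

```text
time_s: 26.5
tcp_pos: [0.5968, -0.0102, 0.2061]
tcp_rot: [[-0.009, 1.0, 0.002], [1.0, 0.009, 0.001], [0.0, 0.002, -1.0]]
wrist_force: [0.1, -0.0, -1.1]
opening: 0.568
```

>>> send_rows --pt "0 0 0 0 0 0 0.4" --pt "0 0 0 0 0 0 0.4"

```text
time_s: 26.7
tcp_pos: [0.5955, -0.012, 0.2053]
tcp_rot: [[-0.008, 1.0, 0.0], [1.0, 0.008, -0.0], [-0.0, 0.0, -1.0]]
wrist_force: [-0.9, -0.8, -1.5]
opening: 0.569
```

Run:
```python
from h import *
st(); d=cam('wrist'); save(d,'w12.png');d=cam('scene');im=d['img'][130:260,190:340]
cv2.imwrite('pics/s12.png',cv2.resize(cv2.cvtColor(im,cv2.COLOR_RGB2BGR),None,fx=4.5,fy=4.5,interpolation=cv2.INTER_CUBIC))
```

```text
t 26.7 tcp [ 0.5955 -0.012   0.2053] yaw_y 0.47 tz [ 0. -0. -1.] j [-0.02   0.316 -0.103  1.151 -0.     1.543] F [-0.9 -0.8 -1.5] op 0.569
```

View pics/w12.png

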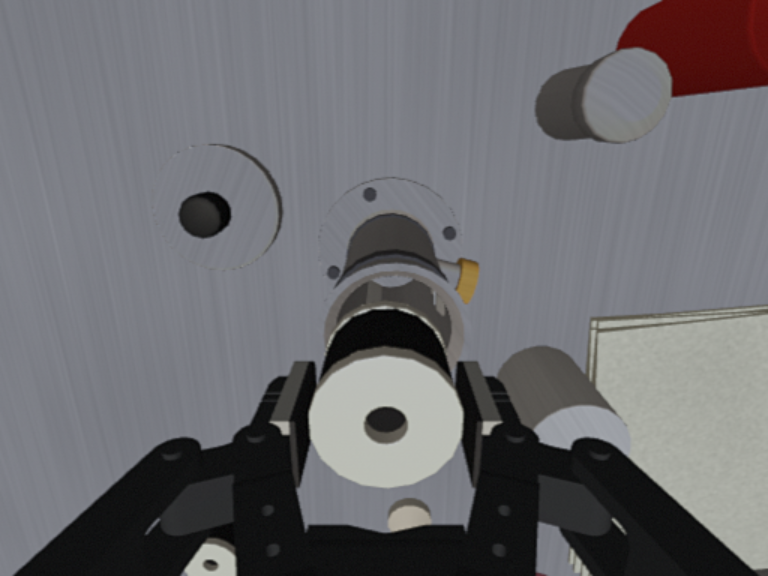

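View pics/s12.png

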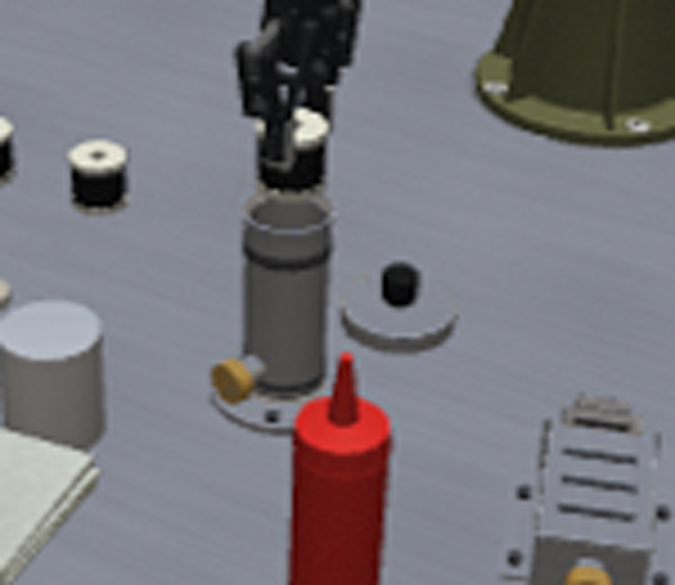

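Run:
```python
from h import *
d=cam('wrist');f=lambda u,v,z: ray(d,(u+.5)/1.5-.5,(v+.5)/1.5-.5,z)
print(f(395.5,330,.162),f(324,330,.162),f(467,330,.162))
print(f(386,418,.226),f(388,360,.178))
for u,v in [(370,194),(449,233),(334,272)]: print(f(u,v,.008))
im=d['img'][160:260,195:330]
cv2.imwrite('pics/z12.png',cv2.resize(cv2.cvtColor(im,cv2.COLOR_RGB2BGR),None,fx=5.5,fy=5.5,interpolation=cv2.INTER_CUBIC))
```

```text
[ 0.59925035 -0.01378127  0.162     ] [ 0.56703663 -0.01400782  0.162     ] [ 0.63145756 -0.01355477  0.162     ]
[ 0.5949557  -0.01547349  0.226     ] [ 0.59585449 -0.02040055  0.178     ]
[0.58286193 0.02685648 0.008     ]
[ 0.64306604 -0.00214375  0.008     ]
[ 0.55429879 -0.03388982  0.008     ]
```

View pics/z12.png

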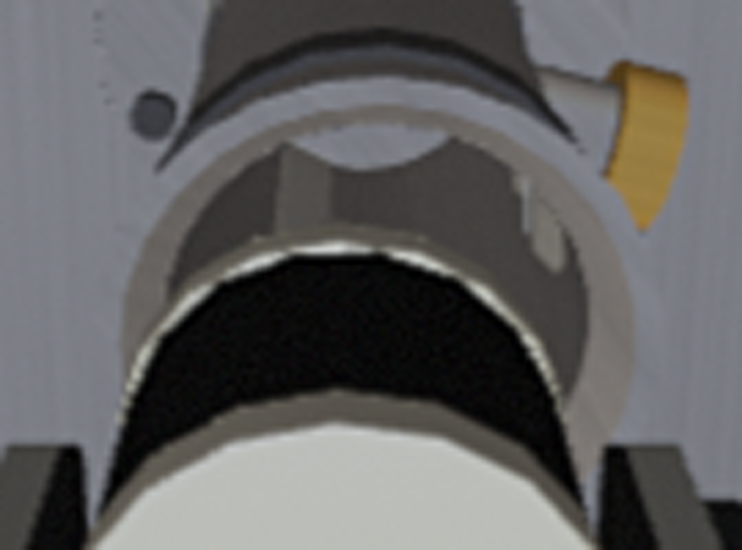

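Run:
```python
from h import *
d=cam('wrist')
print(ray(d,264,160+105/5.5,.162),ray(d,264,160+76/5.5,.162),ray(d,195+345/5.5,160+236/5.5,.178),ray(d,195+337/5.5,160+393/5.5,.226))
```

```text
[0.5991397  0.01473053 0.162     ] [0.59909029 0.01825514 0.162     ] [0.59513323 0.00443029 0.178     ] [0.59433548 0.00919378 0.226     ]
```

>>> send_rows --pt "0 0 0 3.5 1 0 0.4" --pt "0 0 0 0 0 -8 0.4" --pt "0 0 0 0 0 -8 0.4" --pt "0 0 0 0 0 -4 0.4" --pt "0 0 0 0 0 -4 0.4" --pt "0 0 0 0 0 0 0.4"

```text
time_s: 27.5
tcp_pos: [0.5983, -0.0114, 0.1799]
tcp_rot: [[-0.007, 1.0, -0.001], [1.0, 0.007, 0.0], [0.0, -0.001, -1.0]]
wrist_force: [-0.2, 0.7, -1.8]
opening: 0.566
```

Run:
```python
from h import *
st(); d=cam('wrist')
im=d['img'][160:340,190:330]
cv2.imwrite('pics/z13.png',cv2.resize(cv2.cvtColor(im,cv2.COLOR_RGB2BGR),None,fx=3.3,fy=3.3,interpolation=cv2.INTER_CUBIC))
```

```text
t 27.5 tcp [ 0.5983 -0.0114  0.1799] yaw_y 0.4 tz [-0.001  0.    -1.   ] j [-0.019  0.336 -0.135  1.102  0.     1.545] F [-0.2  0.7 -1.8] op 0.566
```

View pics/z13.png

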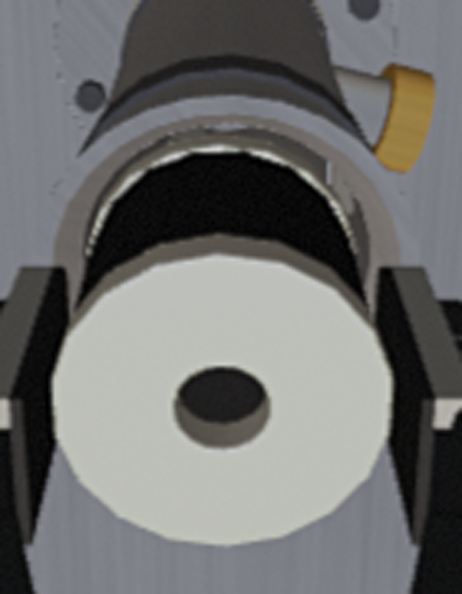

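Run:
```python
from h import *
d=cam('wrist')
g=lambda u,v,z: ray(d,190+(u+.5)/3.3-.5,160+(v+.5)/3.3-.5,z)
print(g(222,146,.1525),g(222,150,.1525),g(225,116,.162),g(225,96,.162),g(222,253,.2005),g(222,545,.2005),g(52,390,.2005),g(393,390,.2005))
```

```text
[0.59845405 0.00534038 0.1525    ] [0.59845994 0.00454788 0.1525    ] [0.59891328 0.01459645 0.162     ] [0.59888267 0.01823213 0.162     ] [0.59848655 0.00821415 0.2005    ] [ 0.59886018 -0.04199378  0.2005    ] [ 0.57395484 -0.01415563  0.2005    ] [ 0.6234798  -0.01374402  0.2005    ]
```

>>> send_rows --pt "0 0 0 0.5 1 0 0.4" --pt "0 0 0 0 0 -3 0.4" --pt "0 0 0 0 0 -3 0.4" --pt "0 0 0 0 0 -3 0.4" --pt "0 0 0 0 0 0 0.4"

```text
time_s: 28.1
tcp_pos: [0.5989, -0.0104, 0.1712]
tcp_rot: [[-0.007, 1.0, -0.001], [1.0, 0.007, 0.0], [0.0, -0.001, -1.0]]
wrist_force: [0.7, -0.2, -0.6]
opening: 0.569
```

>>> send_rows --pt "0 0 0 0 0 -3 0.4" --pt "0 0 0 0 0 -3 0.4" --pt "0 0 0 0 0 -2 0.4" --pt "0 0 0 0 0 0 0.4"

```text
time_s: 28.5
tcp_pos: [0.5991, -0.0104, 0.1634]
tcp_rot: [[-0.007, 1.0, -0.001], [1.0, 0.007, 0.0], [0.0, -0.001, -1.0]]
wrist_force: [-0.1, 0.4, -1.3]
opening: 0.566
```

>>> send_rows --pt "0 0 0 0 0 0 0.8" --pt "0 0 0 0 0 0 0.9" --pt "0 0 0 0 0 0 1" --pt "0 0 0 0 0 25 1" --pt "0 0 0 0 0 40 1" --pt "0 0 0 0 0 20 1" --pt "0 0 0 0 0 0 1"

```text
time_s: 29.2
tcp_pos: [0.6016, -0.0105, 0.2529]
tcp_rot: [[-0.007, 1.0, 0.007], [1.0, 0.007, -0.0], [-0.0, 0.007, -1.0]]
wrist_force: [0.2, 0.0, -0.4]
opening: 1.001
```

Run:
```python
from h import *
st(); d=cam('wrist'); save(d,'w14.png')
g=lambda u,v,z: ray(d,190+(u+.5)/3.3-.5,160+(v+.5)/3.3-.5,z)
for l in ['mouth','rod','block1']:
    for o in place_of('wrist',l): print(l,round(o['confidence'],2),np.round(w(d,o['xyz']),4),np.round(px(d,w(d,o['xyz']))))
```

```text
t 29.2 tcp [ 0.6016 -0.0105  0.2529] yaw_y 0.4 tz [ 0.007 -0.    -1.   ] j [-0.017  0.304 -0.011  1.249  0.     1.546] F [ 0.2  0.  -0.4] op 1.001
rod 0.8 [ 6.965e-01 -2.368e-01 -2.000e-04] [315. 296.]
rod 0.59 [ 0.6209 -0.2836 -0.0019] [267. 319.]
block1 0.72 [ 0.4465 -0.2924  0.0243] [155. 336.]
block1 0.61 [0.7256 0.0961 0.0015] [358.  69.]
```

View pics/w14.png

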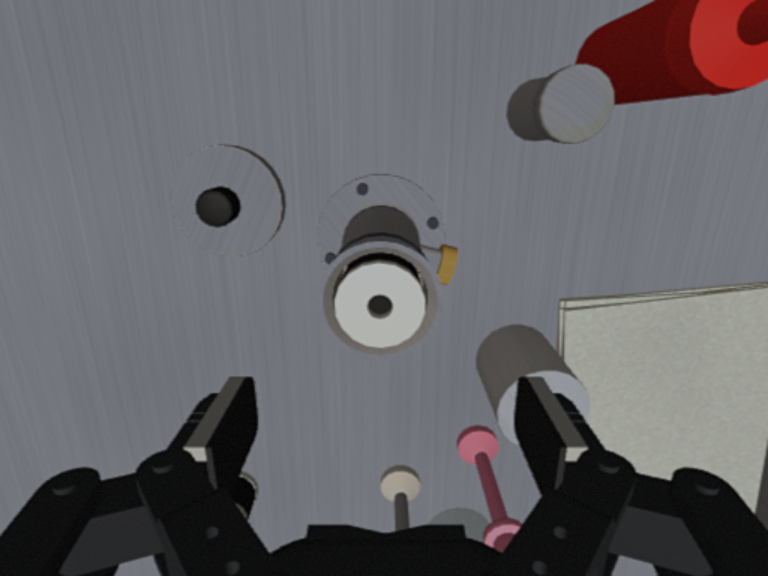

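>>> send_rows --pt "0 0 -0.1 4 -30 5 0.6" --pt "0 0 -0.1 4 -40 5 0.6" --pt "0 0 -0.1 4 -40 5 0.6" --pt "0 0 -0.1 4 -40 5 0.6" --pt "0 0 -0.1 3 -40 5 0.6" --pt "0 0 0 0 -30 5 0.6" --pt "0 0 0 0 0 0 0.6" --pt "0 0 0 0 0 0 0.6"

```text
time_s: 30.2
tcp_pos: [0.6177, -0.2308, 0.2773]
tcp_rot: [[0.475, 0.88, -0.002], [0.88, -0.475, 0.001], [0.0, -0.003, -1.0]]
wrist_force: [1.5, 0.7, -0.3]
opening: 0.6
```

Run:
```python
from h import *
st(); d=cam('wrist'); save(d,'w15.png')
for l in ['rod']:
    for o in place_of('wrist',l): print(l,round(o['confidence'],2),np.round(w(d,o['xyz']),4),np.round(px(d,w(d,o['xyz']))))
```

```text
t 30.2 tcp [ 0.6177 -0.2308  0.2773] yaw_y -28.33 tz [-0.002  0.001 -1.   ] j [-0.358  0.422  0.211  1.362  0.     1.707] F [ 1.5  0.7 -0.3] op 0.6
rod 0.79 [ 6.980e-01 -2.345e-01  1.000e-04] [310. 125.]
rod 0.74 [ 0.6243 -0.2862 -0.0013] [279. 181.]
rod 0.66 [ 0.6373 -0.457   0.0029] [335. 268.]
```

View pics/w15.png

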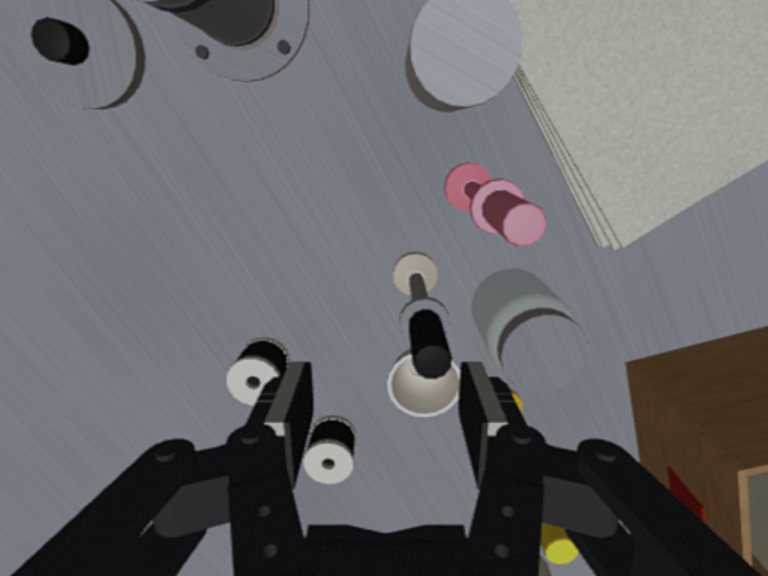

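Run:
```python
from h import *
d=cam('wrist');f=lambda u,v,z: ray(d,(u+.5)/1.5-.5,(v+.5)/1.5-.5,z)
print(f(432,360,.183),f(415,273,.01),f(424,311,.123))
```

```text
[ 0.62136341 -0.28041898  0.183     ] [ 0.62159773 -0.28030382  0.01      ] [ 0.62439451 -0.2742417   0.123     ]
```

>>> send_rows --pt "0 0 0 2 -25 0 0.6" --pt "0 0 0 1.5 -26 0 0.6" --pt "0 0 0 0 0 -40 0.6" --pt "0 0 0 0 0 -45 0.6" --pt "0 0 0 0 0 -40 0.6" --pt "0 0 0 0 0 -20 0.6" --pt "0 0 0 0 0 -6 0.6" --pt "0 0 0 0 0 0 0.6" --squeeze 30

```text
time_s: 31.15
tcp_pos: [0.6216, -0.2802, 0.1273]
tcp_rot: [[0.472, 0.882, -0.001], [0.882, -0.472, 0.001], [-0.0, -0.002, -1.0]]
wrist_force: [0.5, 0.3, 0.3]
opening: 0.601
```

Run:
```python
from h import *
st(); d=cam('wrist'); save(d,'w16.png')
```

```text
t 31.15 tcp [ 0.6216 -0.2802  0.1273] yaw_y -28.17 tz [-0.001  0.001 -1.   ] j [-0.424  0.521  0.02   1.072  0.     1.639] F [0.5 0.3 0.3] op 0.601
```

View pics/w16.png

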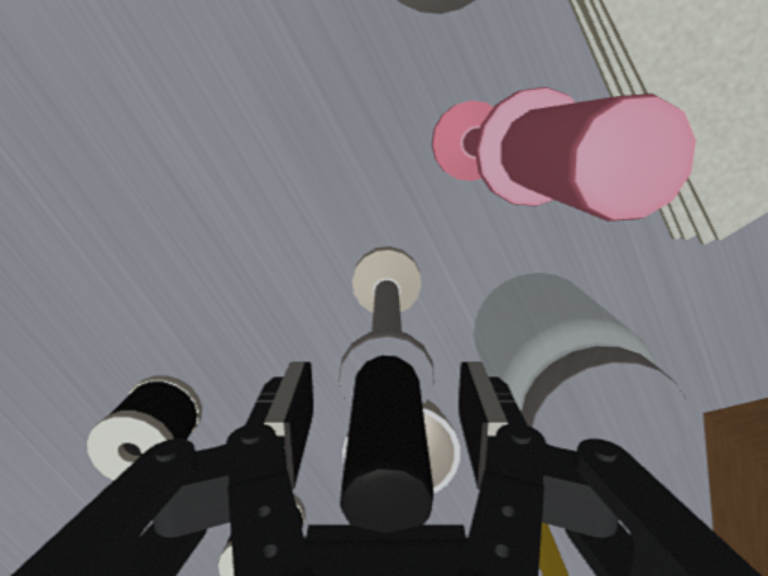

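>>> send_rows --pt "0 0 0 0 0 0 0.1" --pt "0 0 0 0 0 0 0.1" --pt "0 0 0 0 0 0 0.1" --pt "0 0 0 0 0 0 0.1" --pt "0 0 0 0 0 0 0.1" --squeeze 40

```text
time_s: 31.7
tcp_pos: [0.6225, -0.2816, 0.1299]
tcp_rot: [[0.473, 0.881, 0.002], [0.881, -0.473, -0.001], [0.0, 0.002, -1.0]]
wrist_force: [-1.5, 1.1, 6.5]
opening: 0.27
```

>>> send_rows --pt "0 0 0 0 0 0 0.1" --pt "0 0 0 0 0 0 0.1" --squeeze 110

```text
time_s: 31.9
tcp_pos: [0.6226, -0.2816, 0.1301]
tcp_rot: [[0.473, 0.881, 0.002], [0.881, -0.473, -0.001], [0.001, 0.003, -1.0]]
wrist_force: [-1.2, 0.5, 6.6]
opening: 0.256
```

Run:
```python
from h import *
st(); d=cam('wrist'); save(d,'w17.png')
```

```text
t 31.9 tcp [ 0.6226 -0.2816  0.1301] yaw_y -28.25 tz [ 0.002 -0.001 -1.   ] j [-0.425  0.518  0.023  1.073  0.     1.639] F [-1.2  0.5  6.6] op 0.256
```

View pics/w17.png

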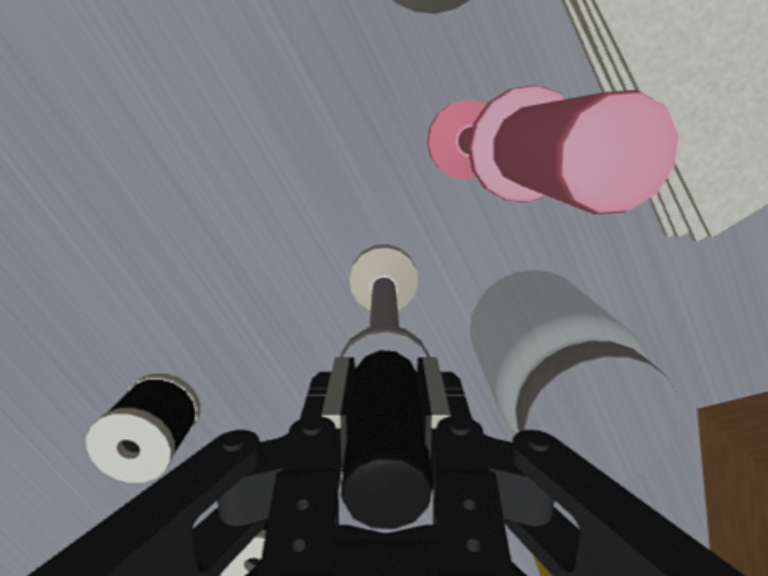

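>>> send_rows --pt "0 0 0 0 0 30 0.1" --pt "0 0 0 0 0 45 0.1" --pt "0 0 0 0 0 50 0.1" --pt "0 0 0 -1.5 20 50 0.1" --pt "0 0 0 -3.5 35 5 0.1" --pt "0 0 0 -3.5 40 0 0.1" --pt "0 0 0 -3.5 40 0 0.1" --pt "0 0 0 -3.5 40 0 0.1" --pt "0 0 0 -3.5 40 0 0.1" --pt "0 0 0 -3.5 35 0 0.1"

```text
time_s: 32.95
tcp_pos: [0.5991, -0.031, 0.3049]
tcp_rot: [[0.473, 0.881, 0.001], [0.881, -0.473, 0.0], [0.001, 0.001, -1.0]]
wrist_force: [0.3, -0.5, -1.7]
opening: 0.255
```

>>> send_rows --pt "0 0 0 -1 15 0 0.1" --pt "0 0 0 0 0 0 0.1" --pt "0 0 0 0 0 0 0.1"

```text
time_s: 33.25
tcp_pos: [0.5987, -0.0184, 0.3045]
tcp_rot: [[0.473, 0.881, 0.0], [0.881, -0.473, -0.001], [-0.001, 0.001, -1.0]]
wrist_force: [-0.1, -0.0, -2.9]
opening: 0.255
```

Run:
```python
from h import *
st(); d=cam('wrist'); save(d,'w18.png')
for l in ['rod','mouth']:
    for o in place_of('wrist',l): print(l,round(o['confidence'],2),np.round(w(d,o['xyz']),4),np.round(px(d,w(d,o['xyz']))))
d=cam('scene')
for l in ['rod','mouth']:
    for o in place_of('scene',l): print(l,round(o['confidence'],2),np.round(w(d,o['xyz']),4),np.round(px(d,w(d,o['xyz']))))
im=d['img'][100:230,190:340]
cv2.imwrite('pics/s18.png',cv2.resize(cv2.cvtColor(im,cv2.COLOR_RGB2BGR),None,fx=4.5,fy=4.5,interpolation=cv2.INTER_CUBIC))
```

```text
t 33.25 tcp [ 0.5987 -0.0184  0.3045] yaw_y -28.24 tz [ 0.    -0.001 -1.   ] j [-3.000e-02  2.950e-01  9.300e-02  1.368e+00 -1.000e-03  2.033e+00] F [-0.1 -0.  -2.9] op 0.255
rod 0.8 [ 0.5992 -0.0174  0.1726] [257. 179.]
rod 0.78 [ 0.6996 -0.2352 -0.0008] [373. 233.]
rod 0.5 [ 0.5955 -0.0175  0.139 ] [254. 172.]
rod 0.44 [ 0.6366 -0.4539  0.0024] [384. 340.]
rod 0.64 [ 0.6002 -0.0235  0.1743] [251. 172.]
rod 0.64 [ 0.697  -0.233   0.0048] [183. 210.]
rod 0.54 [ 6.321e-01 -4.555e-01 -3.000e-04] [148. 185.]
mouth 0.9 [ 0.5935 -0.0156  0.1639] [254. 175.]
mouth 0.75 [ 0.5976 -0.0215  0.176 ] [252. 171.]
```

View pics/w18.png

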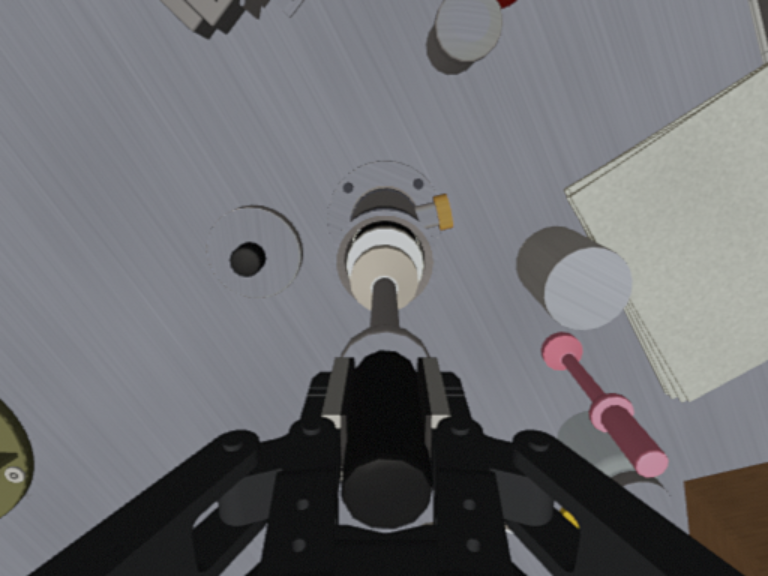

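View pics/s18.png

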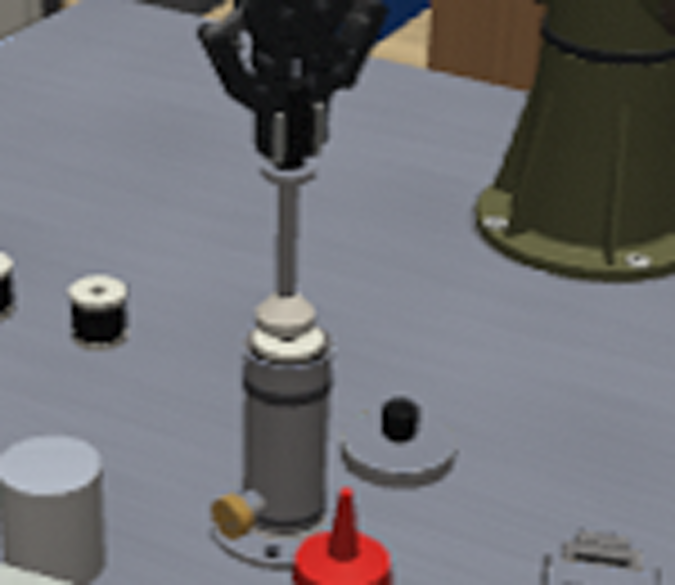

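>>> send_rows --pt "0 0 0 0 1 -6 0.1" --pt "0 0 0 0 0 -6 0.1" --pt "0 0 0 0 0 -6 0.1" --pt "0 0 0 0 0 -6 0.1" --pt "0 0 0 0 0 -6 0.1" --pt "0 0 0 0 0 0 0.1" --squeeze 120

```text
time_s: 34.15
tcp_pos: [0.5978, -0.0168, 0.2729]
tcp_rot: [[0.473, 0.881, -0.002], [0.881, -0.473, 0.0], [-0.001, -0.002, -1.0]]
wrist_force: [0.1, -0.4, -2.4]
opening: 0.254
```

>>> send_rows --pt "0 0 0 0 0 -6 0.1" --pt "0 0 0 0 0 -6 0.1" --pt "0 0 0 0 0 -6 0.1" --pt "0 0 0 0 0 -6 0.1" --pt "0 0 0 0 0 -6 0.1" --pt "0 0 0 0 0 -6 0.1" --pt "0 0 0 0 0 -6 0.1" --pt "0 0 0 0 0 -6 0.1"

```text
time_s: 34.95
tcp_pos: [0.5982, -0.0168, 0.2253]
tcp_rot: [[0.473, 0.881, -0.001], [0.881, -0.473, 0.0], [-0.0, -0.001, -1.0]]
wrist_force: [1.0, 0.2, -0.5]
opening: 0.254
```

Run:
```python
from h import *
st(); d=cam('wrist'); save(d,'w19.png')
d=cam('scene')
im=d['img'][100:230,190:340]
cv2.imwrite('pics/s19.png',cv2.resize(cv2.cvtColor(im,cv2.COLOR_RGB2BGR),None,fx=4.5,fy=4.5,interpolation=cv2.INTER_CUBIC))
```

```text
t 34.95 tcp [ 0.5982 -0.0168  0.2253] yaw_y -28.25 tz [-0.001  0.    -1.   ] j [-0.028  0.314 -0.061  1.197  0.     2.036] F [ 1.   0.2 -0.5] op 0.254
```

View pics/w19.png

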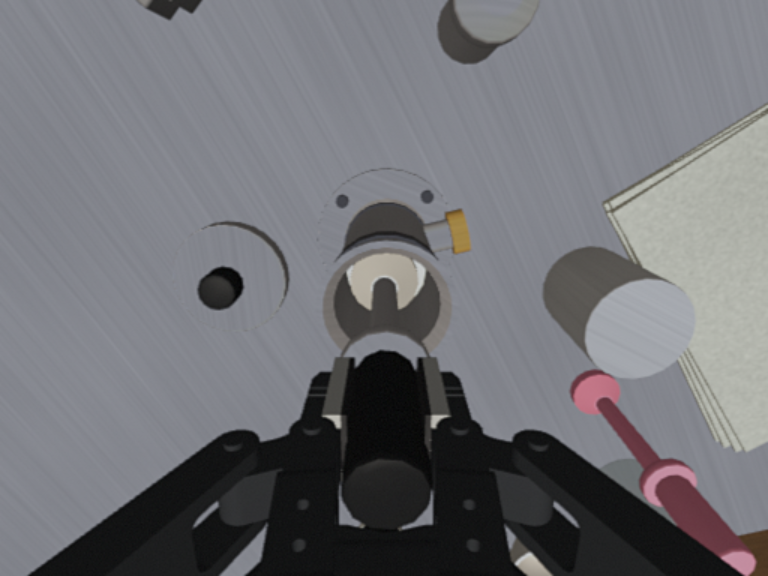

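View pics/s19.png

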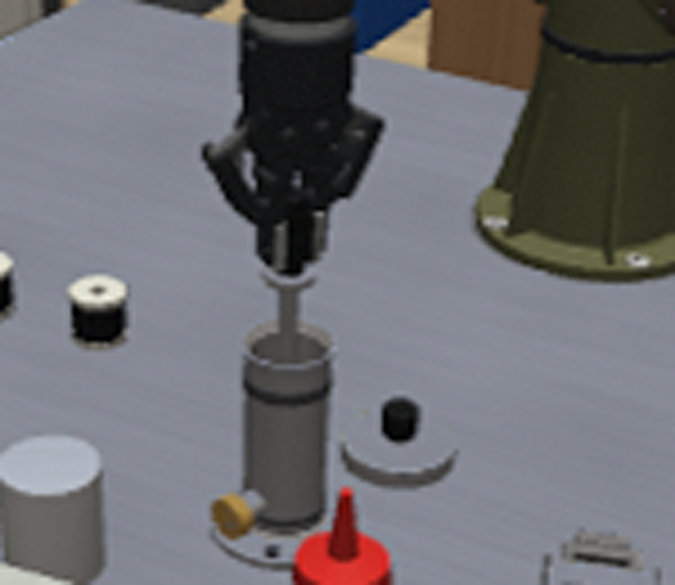

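>>> send_rows --pt "0 0 0 0 0 -6 0.1" --pt "0 0 0 0 0 -6 0.1" --pt "0 0 0 0 0 -6 0.1" --pt "0 0 0 0 0 -6 0.1" --pt "0 0 0 0 0 -4 0.1" --pt "0 0 0 0 0 0 0.1"

```text
time_s: 35.65
tcp_pos: [0.598, -0.0168, 0.1974]
tcp_rot: [[0.473, 0.881, -0.001], [0.881, -0.473, 0.0], [-0.001, -0.001, -1.0]]
wrist_force: [-0.8, -0.7, -2.8]
opening: 0.252
```

>>> send_rows --pt "0 0 0 0 0 -3 0.1" --pt "0 0 0 0 0 -3 0.1" --pt "0 0 0 0 0 -2 0.1" --pt "0 0 0 0 0 0 0.1"

```text
time_s: 36.05
tcp_pos: [0.5985, -0.0168, 0.1902]
tcp_rot: [[0.473, 0.881, -0.0], [0.881, -0.473, 0.0], [0.0, -0.0, -1.0]]
wrist_force: [0.7, -0.4, -0.5]
opening: 0.249
```

>>> send_rows --pt "0 0 0 0 0 -2 0.1" --pt "0 0 0 0 0 -2 0.1" --pt "0 0 0 0 0 0 0.1"

```text
time_s: 36.35
tcp_pos: [0.5993, -0.0167, 0.19]
tcp_rot: [[0.473, 0.881, 0.004], [0.881, -0.473, 0.0], [0.002, 0.003, -1.0]]
wrist_force: [-4.7, 0.2, 23.0]
opening: 0.255
```

Run:
```python
from h import *
st(); d=cam('wrist'); save(d,'w20.png')
for i in range(4): print(r.sense()['wrist_force']); cam('scene')
```

```text
t 36.35 tcp [ 0.5993 -0.0167  0.19  ] yaw_y -28.24 tz [ 0.004  0.    -1.   ] j [-0.028  0.328 -0.122  1.117  0.     2.036] F [-4.7  0.2 23. ] op 0.255
[-5.15575265 -0.03117838 21.19657746]
[-6.11385696  0.61808274 21.5653501 ]
[-6.55558282  0.48378009 21.82442961]
[-5.82152373  1.01584463 21.05589262]
```

View pics/w20.png

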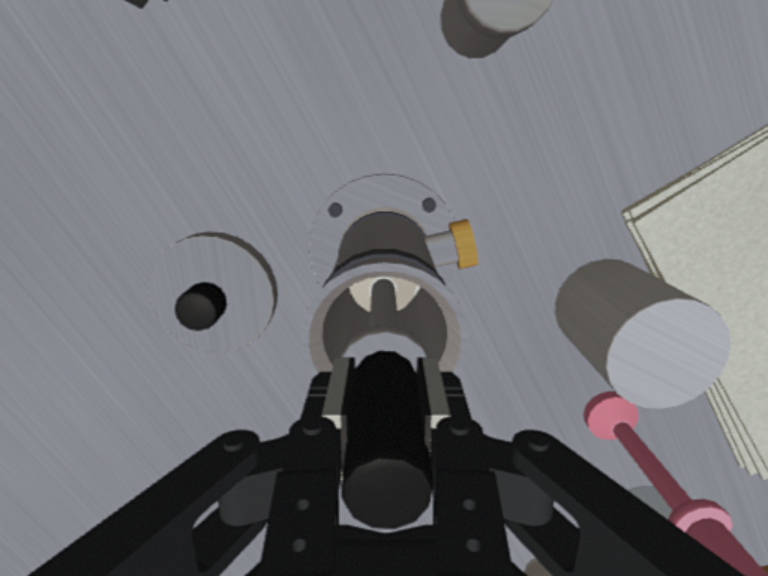

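>>> send_rows --pt "0 0 0 0 0 10 0.1" --pt "0 0 0 0 0 30 0.1" --pt "0 0 0 0 0 40 0.1" --pt "0 0 0 0 0 40 0.1" --pt "0 0 0 6 -20 0 0.1" --pt "0 0 0 12 -40 0 0.1" --pt "0 0 0 12 -45 0 0.1" --pt "0 0 0 12 -44 0 0.1" --pt "0 0 0 0 0 -45 0.1" --pt "0 0 0 0 0 -50 0.1"

```text
time_s: 37.6
tcp_pos: [0.6425, -0.1682, 0.2118]
tcp_rot: [[0.476, 0.88, 0.005], [0.88, -0.476, -0.001], [0.001, 0.005, -1.0]]
wrist_force: [0.3, 0.5, -3.0]
opening: 0.252
```

>>> send_rows --pt "0 0 0 0 0 -40 0.1" --pt "0 0 0 0 0 -25 0.1" --pt "0 0 0 0 0 -10 0.1" --pt "0 0 0 0 0 0 0.1"

```text
time_s: 38.0
tcp_pos: [0.6393, -0.1655, 0.1346]
tcp_rot: [[0.473, 0.881, -0.003], [0.881, -0.473, 0.001], [-0.001, -0.003, -1.0]]
wrist_force: [-0.6, 0.3, -1.3]
opening: 0.256
```

>>> send_rows --pt "0 0 0 0 0 -3 0.1" --pt "0 0 0 0 0 -1.5 0.1" --pt "0 0 0 0 0 -1 0.1" --pt "0 0 0 0 0 0 0.1"

```text
time_s: 38.4
tcp_pos: [0.641, -0.166, 0.1317]
tcp_rot: [[0.473, 0.881, 0.001], [0.881, -0.473, -0.0], [0.0, 0.001, -1.0]]
wrist_force: [-0.0, 0.6, -1.9]
opening: 0.253
```

>>> send_rows --pt "0 0 0 0 0 -1 0.1" --pt "0 0 0 0 0 -1 0.1" --pt "0 0 0 0 0 0 0.1"

```text
time_s: 38.7
tcp_pos: [0.641, -0.1659, 0.1301]
tcp_rot: [[0.473, 0.881, 0.002], [0.881, -0.473, -0.0], [0.0, 0.001, -1.0]]
wrist_force: [-0.9, 1.4, 5.2]
opening: 0.255
```

>>> send_rows --pt "0 0 0 0 0 0 0.5" --pt "0 0 0 0 0 0 0.6" --pt "0 0 0 0 0 0 0.6" --pt "0 0 0 0 0 30 0.6" --pt "0 0 0 0 0 50 0.6" --pt "0 0 0.1 -15 0 50 1" --pt "0 0 0.1 -40 -15 0 1" --pt "0 0 0.1 -45 -18 0 1" --pt "0 0 0.1 -45 -18 0 1" --pt "0 0 0.09 -45 -18 0 1" --squeeze 30

```text
time_s: 39.7
tcp_pos: [0.4495, -0.2352, 0.2567]
tcp_rot: [[-0.002, 1.0, 0.0], [1.0, 0.002, -0.0], [-0.0, 0.0, -1.0]]
wrist_force: [-0.3, -1.0, 0.8]
opening: 1.0
```

>>> send_rows --pt "0 0 0 0 0 0 1" --pt "0 0 0 0 0 0 1"

```text
time_s: 39.9
tcp_pos: [0.4505, -0.2354, 0.2572]
tcp_rot: [[0.005, 1.0, 0.001], [1.0, -0.005, -0.0], [-0.0, 0.001, -1.0]]
wrist_force: [0.5, -0.2, 0.3]
opening: 1.001
```

Run:
```python
from h import *
st(); d=cam('wrist'); save(d,'w21.png')
for l in ['rod','block1']:
    for o in place_of('wrist',l): print(l,round(o['confidence'],2),np.round(w(d,o['xyz']),4),np.round(px(d,w(d,o['xyz']))))
```

```text
t 39.9 tcp [ 0.4505 -0.2354  0.2572] yaw_y -0.3 tz [ 0.001 -0.    -1.   ] j [-0.482  0.13  -0.219  1.22   0.     1.094] F [ 0.5 -0.2  0.3] op 1.001
rod 0.73 [ 0.6396 -0.1692  0.0015] [406. 101.]
rod 0.62 [ 0.6971 -0.235   0.0012] [441. 152.]
block1 0.77 [ 0.4571 -0.4024  0.0247] [262. 271.]
block1 0.65 [ 0.4451 -0.2922  0.0228] [253. 199.]
```

View pics/w21.png

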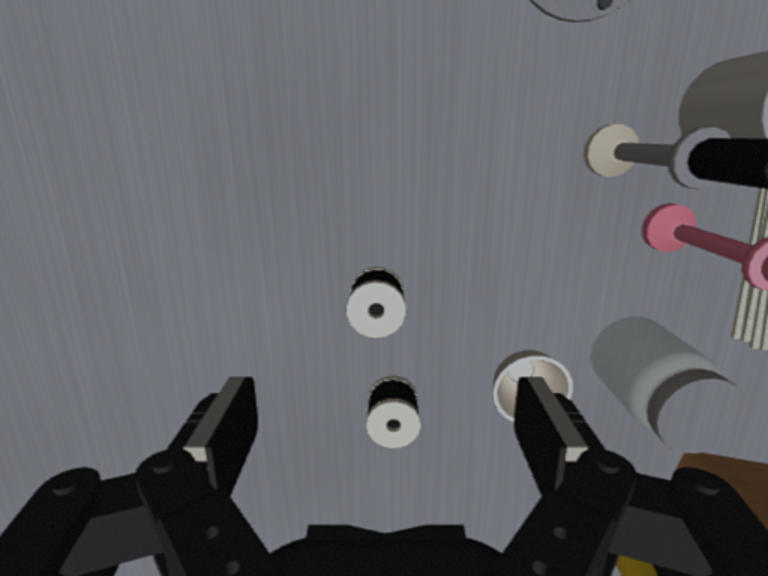

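>>> send_rows --pt "0 0 0 -5 -26 -30 1" --pt "0 0 0 0 -30 -40 1" --pt "0 0 0 0 0 -45 1" --pt "0 0 0 0 0 -45 1" --pt "0 0 0 0 0 -38 1" --pt "0 0 0 0 0 -24 1" --pt "0 0 0 0 0 -11 1" --pt "0 0 0 0 0 0 1" --pt "0 0 0 0 0 0 0.4" --pt "0 0 0 0 0 0 0.4"

```text
time_s: 41.05
tcp_pos: [0.4476, -0.2916, 0.0253]
tcp_rot: [[0.003, 1.0, 0.002], [1.0, -0.003, -0.002], [-0.002, 0.002, -1.0]]
wrist_force: [-1.9, -0.3, 1.3]
opening: 0.692
```

>>> send_rows --pt "0 0 0 0 0 0 0.4" --pt "0 0 0 0 0 0 0.4" --pt "0 0 0 0 0 0 0.4" --pt "0 0 0 0 0 0 0.4"

```text
time_s: 41.45
tcp_pos: [0.4472, -0.2916, 0.0254]
tcp_rot: [[0.003, 1.0, 0.002], [1.0, -0.003, -0.002], [-0.002, 0.002, -1.0]]
wrist_force: [-1.0, 0.7, 6.2]
opening: 0.573
```

Run:
```python
from h import *
st(); d=cam('wrist'); save(d,'w22.png')
f=lambda u,v,z: ray(d,(u+.5)/1.5-.5,(v+.5)/1.5-.5,z)
print(f(386,420,.048))
```

```text
t 41.45 tcp [ 0.4472 -0.2916  0.0254] yaw_y -0.18 tz [ 0.002 -0.002 -1.   ] j [-0.578  0.363 -0.489  0.716  0.     0.996] F [-1.   0.7  6.2] op 0.573
[ 0.44732539 -0.29346736  0.048     ]
```

View pics/w22.png

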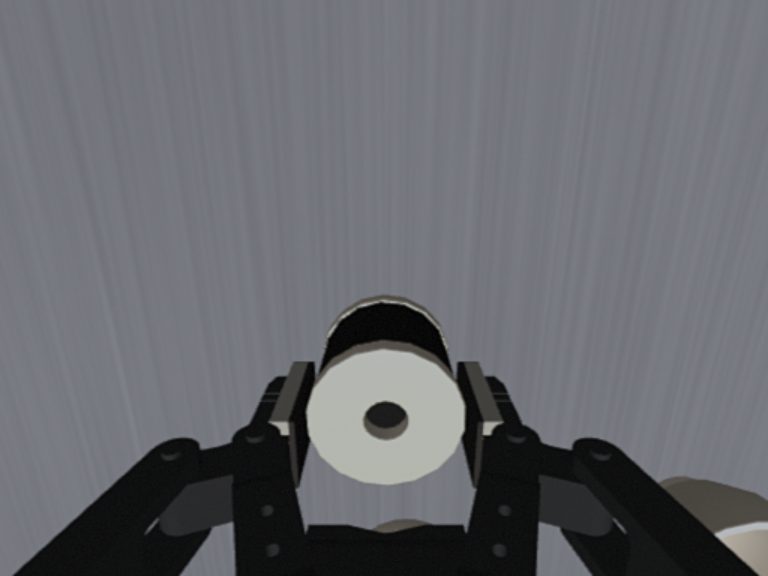

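>>> send_rows --pt "0 0 0 0 0 20 0.4" --pt "0 0 0 0 0 40 0.4" --pt "0 0 0 0 0 45 0.4" --pt "0 0 0 10 20 45 0.4" --pt "0 0 0 20 38 27 0.4" --pt "0 0 0 22 40 0 0.4" --pt "0 0 0 22 40 0 0.4" --pt "0 0 0 22 40 0 0.4" --pt "0 0 0 22 40 0 0.4" --pt "0 0 0 20 38 0 0.4" --squeeze 40

```text
time_s: 42.5
tcp_pos: [0.5848, -0.0336, 0.201]
tcp_rot: [[0.003, 1.0, 0.002], [1.0, -0.003, 0.0], [0.0, 0.002, -1.0]]
wrist_force: [-0.2, 0.1, -0.7]
opening: 0.571
```

>>> send_rows --pt "0 0 0 14 24 0 0.4" --pt "0 0 0 0 0 -8 0.4" --pt "0 0 0 0 0 -8 0.4" --pt "0 0 0 0 0 -4 0.4" --pt "0 0 0 0 0 0 0.4" --pt "0 0 0 0 0 0 0.4"

```text
time_s: 43.1
tcp_pos: [0.5975, -0.0126, 0.1804]
tcp_rot: [[0.005, 1.0, 0.0], [1.0, -0.005, 0.0], [0.0, 0.0, -1.0]]
wrist_force: [0.6, -0.1, 1.4]
opening: 0.565
```

Run:
```python
from h import *
st(); d=cam('wrist')
im=d['img'][160:340,190:330]
cv2.imwrite('pics/z23.png',cv2.resize(cv2.cvtColor(im,cv2.COLOR_RGB2BGR),None,fx=3.3,fy=3.3,interpolation=cv2.INTER_CUBIC))
```

```text
t 43.1 tcp [ 0.5975 -0.0126  0.1804] yaw_y -0.27 tz [ 0.  0. -1.] j [-0.021  0.332 -0.138  1.1    0.     1.554] F [ 0.6 -0.1  1.4] op 0.565
```

View pics/z23.png

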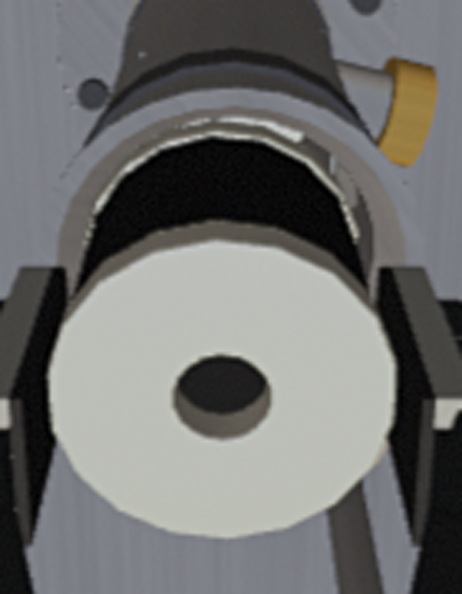

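>>> send_rows --pt "0 0 0 2 1.5 0 0.4" --pt "0 0 0 0 0 -3 0.4" --pt "0 0 0 0 0 -3 0.4" --pt "0 0 0 0 0 -3 0.4" --pt "0 0 0 0 0 -3 0.4" --pt "0 0 0 0 0 -3 0.4" --pt "0 0 0 0 0 0 0.4"

```text
time_s: 43.85
tcp_pos: [0.5999, -0.0125, 0.1651]
tcp_rot: [[0.005, 1.0, 0.0], [1.0, -0.005, -0.005], [-0.005, 0.0, -1.0]]
wrist_force: [0.1, -7.1, 0.8]
opening: 0.573
```

>>> send_rows --pt "0 0 0 0 -2 0 0.4" --pt "0 0 0 0 0 -2 0.4" --pt "0 0 0 0 0 -2 0.4" --pt "0 0 0 0 0 0 0.4"

```text
time_s: 44.25
tcp_pos: [0.5999, -0.0127, 0.1609]
tcp_rot: [[0.003, 1.0, 0.0], [1.0, -0.003, -0.001], [-0.001, 0.0, -1.0]]
wrist_force: [1.2, -5.0, 0.5]
opening: 0.572
```

Release and retreat, then look.

>>> send_rows --pt "0 0 0 0 -0.5 0 0.8" --pt "0 0 0 0 0 0 0.9" --pt "0 0 0 0 0 0 1" --pt "0 0 0 0 0 25 1" --pt "0 0 0 0 0 40 1" --pt "0 0 0 0 0 30 1" --pt "0 0 0 0 0 0 1"

```text
time_s: 44.95
tcp_pos: [0.6023, -0.012, 0.2611]
tcp_rot: [[0.003, 1.0, 0.008], [1.0, -0.003, 0.001], [0.001, 0.008, -1.0]]
wrist_force: [0.0, -0.4, 0.5]
opening: 1.001
```

Run:
```python
from h import *
st(); d=cam('wrist'); save(d,'w24.png')
for l in ['rod','block1']:
    for o in place_of('wrist',l): print(l,round(o['confidence'],2),np.round(w(d,o['xyz']),4),np.round(px(d,w(d,o['xyz']))))
```

```text
t 44.95 tcp [ 0.6023 -0.012   0.2611] yaw_y -0.15 tz [ 0.008  0.001 -1.   ] j [-2.000e-02  3.020e-01  5.000e-03  1.266e+00  1.000e-03  1.553e+00] F [ 0.  -0.4  0.5] op 1.001
rod 0.84 [ 0.6407 -0.1677 -0.0019] [281. 253.]
rod 0.69 [ 0.6988 -0.2342  0.0008] [317. 290.]
block1 0.68 [ 0.6005 -0.0175  0.1416] [254. 190.]
```

View pics/w24.png

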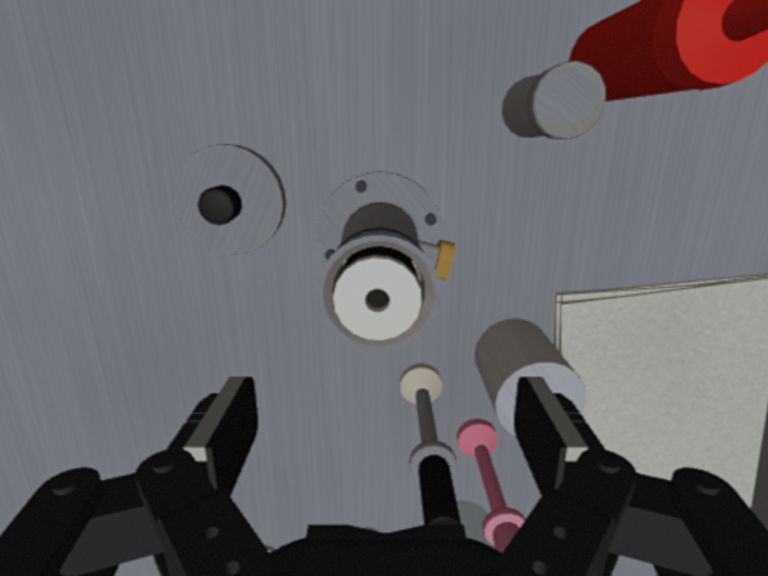

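>>> send_rows --pt "0 0 0 10 -35 10 0.6" --pt "0 0 0 10 -40 0 0.6" --pt "0 0 0 10 -40 0 0.6" --pt "0 0 0 11 -38 0 0.6" --pt "0 0 0 0 0 0 0.6" --pt "0 0 0 0 0 0 0.6"

```text
time_s: 45.7
tcp_pos: [0.6399, -0.1659, 0.2639]
tcp_rot: [[0.005, 1.0, -0.003], [1.0, -0.005, 0.001], [0.001, -0.003, -1.0]]
wrist_force: [-0.7, -0.1, -0.5]
opening: 0.598
```

Run:
```python
from h import *
st(); d=cam('wrist'); save(d,'w25.png')
```

```text
t 45.7 tcp [ 0.6399 -0.1659  0.2639] yaw_y -0.27 tz [-0.003  0.001 -1.   ] j [-2.540e-01  4.280e-01  1.900e-01  1.336e+00  1.000e-03  1.321e+00] F [-0.7 -0.1 -0.5] op 0.598
```

View pics/w25.png

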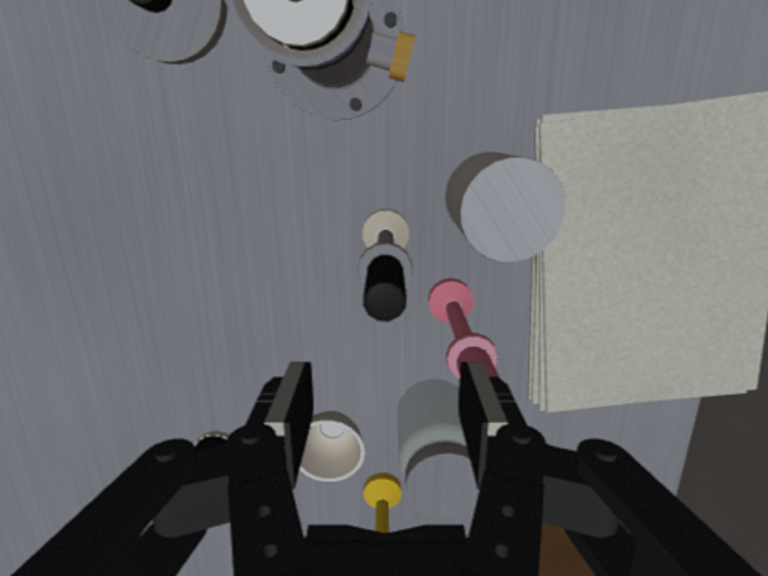

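Run:
```python
from h import *
d=cam('wrist');f=lambda u,v,z: ray(d,(u+.5)/1.5-.5,(v+.5)/1.5-.5,z)
print(f(385,302,.183),f(385,232,.01),px(d,[.641,-.166,.183]))
```

```text
[ 0.63940183 -0.16669493  0.183     ] [ 0.63866148 -0.16543553  0.01      ] (np.float64(258.5063398250657), np.float64(200.345573158582))
```

Aligned. Descend 137 mm and grip.

>>> send_rows --pt "0 0 0 0 0 -35 0.6" --pt "0 0 0 0 0 -42 0.6" --pt "0 0 0 0 0 -35 0.6" --pt "0 0 0 0 0 -17 0.6" --pt "0 0 0 0 0 -8 0.6" --pt "0 0 0 0 0 0 0.6" --pt "0 0 0 0 0 0 0.1" --pt "0 0 0 0 0 0 0.1" --pt "0 0 0 0 0 0 0.1" --pt "0 0 0 0 0 0 0.1" --squeeze 40

```text
time_s: 46.8
tcp_pos: [0.641, -0.1657, 0.1309]
tcp_rot: [[0.003, 1.0, 0.001], [1.0, -0.003, -0.001], [-0.001, 0.001, -1.0]]
wrist_force: [-2.4, 1.1, 5.9]
opening: 0.269
```

>>> send_rows --pt "0 0 0 0 0 0 0.1" --pt "0 0 0 0 0 0 0.1" --pt "0 0 0 0 0 0 0.1" --squeeze 120

```text
time_s: 47.1
tcp_pos: [0.6411, -0.1657, 0.1311]
tcp_rot: [[0.003, 1.0, 0.002], [1.0, -0.003, -0.0], [-0.0, 0.002, -1.0]]
wrist_force: [-2.5, 0.3, 7.7]
opening: 0.253
```

Run:
```python
from h import *
st(); d=cam('wrist'); save(d,'w26.png')
```

```text
t 47.1 tcp [ 0.6411 -0.1657  0.1311] yaw_y -0.18 tz [ 0.002 -0.    -1.   ] j [-0.253  0.479 -0.036  1.053 -0.     1.321] F [-2.5  0.3  7.7] op 0.253
```

View pics/w26.png

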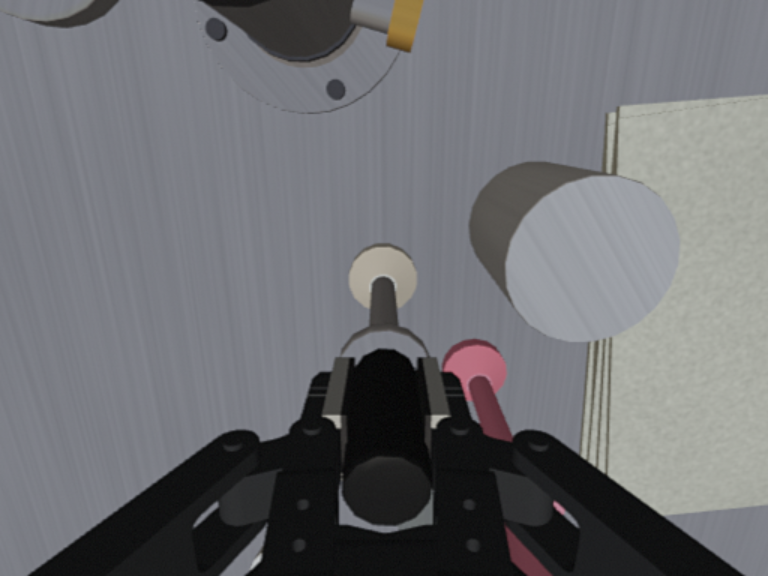

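>>> send_rows --pt "0 0 0 0 0 30 0.1" --pt "0 0 0 0 0 45 0.1" --pt "0 0 0 0 0 50 0.1" --pt "0 0 0 -4 15 50 0.1" --pt "0 0 0 -10 35 5 0.1" --pt "0 0 0 -10 40 0 0.1" --pt "0 0 0 -10 35 0 0.1" --pt "0 0 0 -7 24 0 0.1" --pt "0 0 0 0 0 0 0.1" --pt "0 0 0 0 0 0 0.1"

```text
time_s: 48.15
tcp_pos: [0.6001, -0.0169, 0.3074]
tcp_rot: [[0.002, 1.0, 0.001], [1.0, -0.002, -0.001], [-0.001, 0.001, -1.0]]
wrist_force: [0.3, 1.0, -1.6]
opening: 0.255
```

Run:
```python
from h import *
st(); d=cam('wrist'); save(d,'w27.png')
```

```text
t 48.15 tcp [ 0.6001 -0.0169  0.3074] yaw_y -0.11 tz [ 0.001 -0.001 -1.   ] j [-0.028  0.297  0.102  1.375 -0.     1.545] F [ 0.3  1.  -1.6] op 0.255
```

View pics/w27.png

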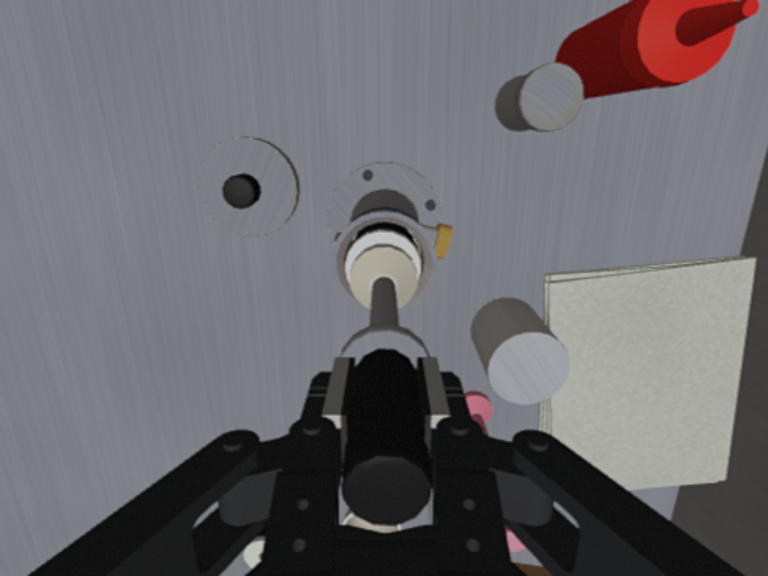

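>>> send_rows --pt "0 0 0 -1 0 -7 0.1" --pt "0 0 0 0 0 -7 0.1" --pt "0 0 0 0 0 -7 0.1" --pt "0 0 0 0 0 -7 0.1" --pt "0 0 0 0 0 -7 0.1" --pt "0 0 0 0 0 -7 0.1" --pt "0 0 0 0 0 -7 0.1" --pt "0 0 0 0 0 -7 0.1" --pt "0 0 0 0 0 -7 0.1" --pt "0 0 0 0 0 -3 0.1"

```text
time_s: 49.2
tcp_pos: [0.5989, -0.0172, 0.2401]
tcp_rot: [[0.003, 1.0, -0.0], [1.0, -0.003, -0.0], [-0.0, -0.0, -1.0]]
wrist_force: [1.8, -1.8, 0.0]
opening: 0.251
```

>>> send_rows --pt "0 0 0 0 0 -2 0.1" --pt "0 0 0 0 0 -2 0.1" --pt "0 0 0 0 0 0 0.1"

```text
time_s: 49.5
tcp_pos: [0.5989, -0.017, 0.239]
tcp_rot: [[0.003, 1.0, 0.001], [1.0, -0.003, 0.0], [0.0, 0.001, -1.0]]
wrist_force: [-3.1, 0.6, 12.0]
opening: 0.249
```

Contact at foot 108 mm, as expected. A bit more pressing, then put the rod back.

>>> send_rows --pt "0 0 0 0 0 -2 0.1" --pt "0 0 0 0 0 -1 0.1" --pt "0 0 0 0 0 0 0.1"

```text
time_s: 49.8
tcp_pos: [0.5993, -0.017, 0.2389]
tcp_rot: [[0.003, 1.0, 0.005], [1.0, -0.003, 0.0], [0.0, 0.005, -1.0]]
wrist_force: [-7.4, -0.2, 30.0]
opening: 0.252
```

>>> send_rows --pt "0 0 0 0 0 12 0.1" --pt "0 0 0 0 0 35 0.1" --pt "0 0 0 0 0 27 0.1" --pt "0 0 0 6 -20 0 0.1" --pt "0 0 0 12 -42 0 0.1" --pt "0 0 0 12 -45 0 0.1" --pt "0 0 0 12 -42 0 0.1" --pt "0 0 0 0 0 -45 0.1" --pt "0 0 0 0 0 -50 0.1" --pt "0 0 0 0 0 -45 0.1"

```text
time_s: 50.8
tcp_pos: [0.6397, -0.1662, 0.1649]
tcp_rot: [[0.004, 1.0, -0.002], [1.0, -0.004, 0.001], [0.001, -0.002, -1.0]]
wrist_force: [-0.1, -0.9, -2.7]
opening: 0.254
```

>>> send_rows --pt "0 0 0 0 0 -25 0.1" --pt "0 0 0 0 0 0 0.1" --pt "0 0 0 0 0 0 0.1"

```text
time_s: 51.1
tcp_pos: [0.6405, -0.1659, 0.1427]
tcp_rot: [[0.003, 1.0, -0.002], [1.0, -0.003, 0.001], [0.001, -0.002, -1.0]]
wrist_force: [1.1, -0.6, -1.3]
opening: 0.253
```

>>> send_rows --pt "0 0 0 0 0 -5 0.1" --pt "0 0 0 0 0 -4 0.1" --pt "0 0 0 0 0 -2 0.1" --pt "0 0 0 0 0 -1.5 0.1" --pt "0 0 0 0 0 0 0.1"

```text
time_s: 51.6
tcp_pos: [0.6413, -0.1662, 0.1311]
tcp_rot: [[0.003, 1.0, 0.001], [1.0, -0.003, -0.0], [-0.0, 0.001, -1.0]]
wrist_force: [-1.5, 0.5, 1.1]
opening: 0.251
```

>>> send_rows --pt "0 0 0 0 0 0 0.5" --pt "0 0 0 0 0 0 0.6" --pt "0 0 0 0 0 0 0.6" --pt "0 0 0 0 0 30 0.6" --pt "0 0 0 0 0 50 0.6" --pt "0 0 0 -25 -25 45 1" --pt "0 0 0 -35 -35 0 1" --pt "0 0 0 -35 -35 0 1" --pt "0 0 0 -35 -35 0 1" --pt "0 0 0 -35 -35 0 1" --squeeze 30

```text
time_s: 52.6
tcp_pos: [0.4778, -0.3291, 0.25]
tcp_rot: [[0.003, 1.0, 0.001], [1.0, -0.003, -0.001], [-0.001, 0.001, -1.0]]
wrist_force: [1.2, -0.5, 0.4]
opening: 1.002
```

>>> send_rows --pt "0 0 0 -16 -20 0 1" --pt "0 0 0 0 0 0 1" --pt "0 0 0 0 0 0 1"

```text
time_s: 52.9
tcp_pos: [0.463, -0.3483, 0.2498]
tcp_rot: [[0.004, 1.0, 0.001], [1.0, -0.004, 0.0], [0.0, 0.001, -1.0]]
wrist_force: [0.0, 0.1, -0.1]
opening: 1.004
```

Run:
```python
from h import *
st(); d=cam('wrist'); save(d,'w28.png')
for l in ['rod','block1']:
    for o in place_of('wrist',l): print(l,round(o['confidence'],2),np.round(w(d,o['xyz']),4),np.round(px(d,w(d,o['xyz']))))
```

```text
t 52.9 tcp [ 0.463  -0.3483  0.2498] yaw_y -0.25 tz [ 0.001  0.    -1.   ] j [-0.645  0.268 -0.066  1.236  0.     0.93 ] F [ 0.   0.1 -0.1] op 1.004
rod 0.93 [ 0.6376 -0.4552  0.0009] [379. 228.]
rod 0.69 [ 0.6991 -0.2349  0.0012] [454.  61.]
block1 0.73 [ 0.4577 -0.406   0.025 ] [253. 202.]
```

View pics/w28.png

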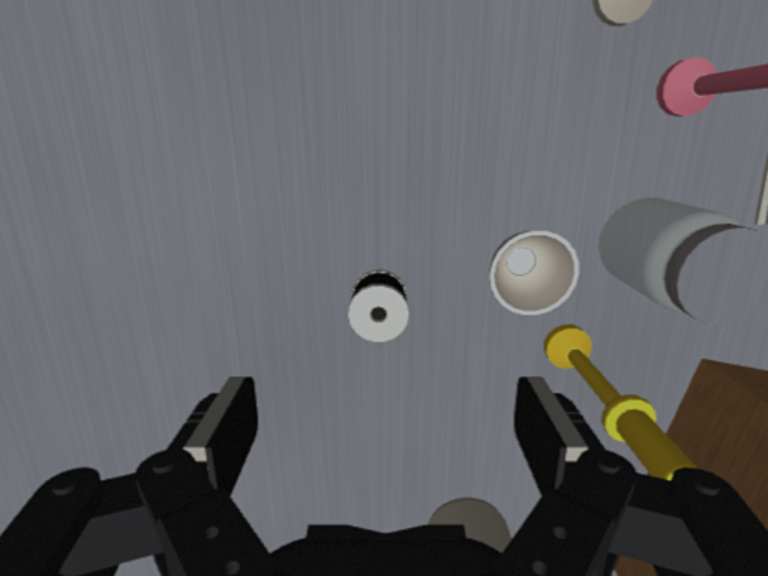

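>>> send_rows --pt "0 0 0 -4 -26 -30 1" --pt "0 0 0 0 -30.5 -40 1" --pt "0 0 0 0 0 -45 1" --pt "0 0 0 0 0 -45 1" --pt "0 0 0 0 0 -35 1" --pt "0 0 0 0 0 -20 1" --pt "0 0 0 0 0 -9 1" --pt "0 0 0 0 0 0 1" --pt "0 0 0 0 0 0 0.4" --pt "0 0 0 0 0 0 0.4"

```text
time_s: 54.05
tcp_pos: [0.4605, -0.4051, 0.0276]
tcp_rot: [[0.003, 1.0, 0.002], [1.0, -0.003, -0.002], [-0.002, 0.002, -1.0]]
wrist_force: [0.2, 0.0, 0.9]
opening: 0.69
```

>>> send_rows --pt "0 0 0 0 0 0 0.4" --pt "0 0 0 0 0 0 0.4" --pt "0 0 0 0 0 0 0.4" --pt "0 0 0 0 0 0 0.4"

```text
time_s: 54.45
tcp_pos: [0.4601, -0.4052, 0.0277]
tcp_rot: [[0.003, 1.0, 0.002], [1.0, -0.003, -0.002], [-0.002, 0.002, -1.0]]
wrist_force: [-1.0, 0.6, 6.3]
opening: 0.573
```

Run:
```python
from h import *
st(); d=cam('wrist'); save(d,'w29.png')
```

```text
t 54.45 tcp [ 0.4601 -0.4052  0.0277] yaw_y -0.17 tz [ 0.002 -0.002 -1.   ] j [-0.722  0.485 -0.288  0.795  0.     0.852] F [-1.   0.6  6.3] op 0.573
```

View pics/w29.png

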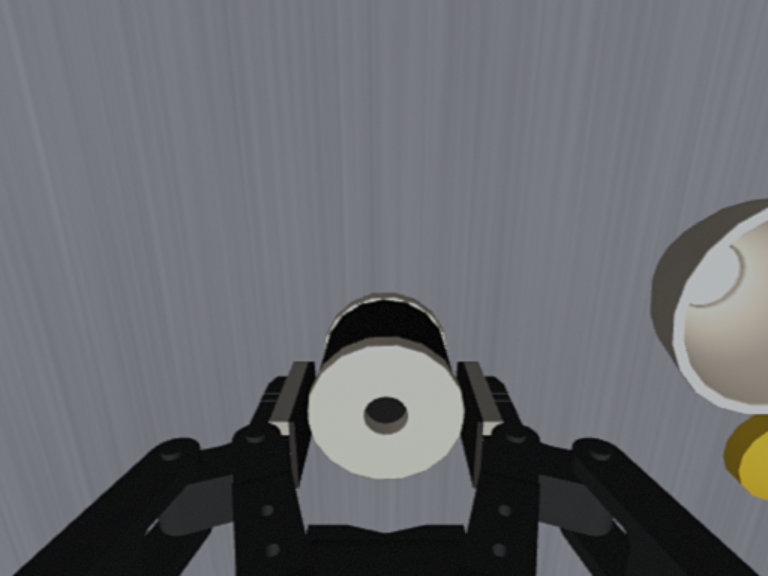

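>>> send_rows --pt "0 0 0 0 0 20 0.4" --pt "0 0 0 0 0 40 0.4" --pt "0 0 0 0 0 45 0.4" --pt "0 0 0 5 20 45 0.4" --pt "0 0 0 5 40 25 0.4" --pt "0 0 0 5 42 0 0.4" --pt "0 0 0 5 42 0 0.4" --pt "0 0 0 5 42 0 0.4" --pt "0 0 0 5 42 0 0.4" --pt "0 0 0 5 38 0 0.4" --squeeze 40

```text
time_s: 55.5
tcp_pos: [0.4941, -0.1365, 0.2016]
tcp_rot: [[0.003, 1.0, 0.001], [1.0, -0.003, -0.0], [-0.0, 0.001, -1.0]]
wrist_force: [0.6, 0.3, -0.9]
opening: 0.568
```

>>> send_rows --pt "0 0 0 25 30 0 0.4" --pt "0 0 0 28 32 0 0.4" --pt "0 0 0 28 32 0 0.4" --pt "0 0 0 24 27.5 0 0.4" --pt "0 0 0 0 0 0 0.4" --pt "0 0 0 0 0 -8 0.4" --pt "0 0 0 0 0 -8 0.4" --pt "0 0 0 0 0 -4 0.4" --pt "0 0 0 0 0 0 0.4" --pt "0 0 0 0 0 0 0.4"

```text
time_s: 56.5
tcp_pos: [0.5984, -0.0173, 0.1807]
tcp_rot: [[0.004, 1.0, -0.0], [1.0, -0.004, 0.001], [0.001, -0.001, -1.0]]
wrist_force: [-0.4, 2.3, -1.4]
opening: 0.567
```

Run:
```python
from h import *
st(); d=cam('wrist')
im=d['img'][160:340,190:330]
cv2.imwrite('pics/z30.png',cv2.resize(cv2.cvtColor(im,cv2.COLOR_RGB2BGR),None,fx=3.3,fy=3.3,interpolation=cv2.INTER_CUBIC))
```

```text
t 56.5 tcp [ 0.5984 -0.0173  0.1807] yaw_y -0.23 tz [-0.     0.001 -1.   ] j [-2.900e-02  3.350e-01 -1.340e-01  1.102e+00  1.000e-03  1.546e+00] F [-0.4  2.3 -1.4] op 0.567
```

View pics/z30.png

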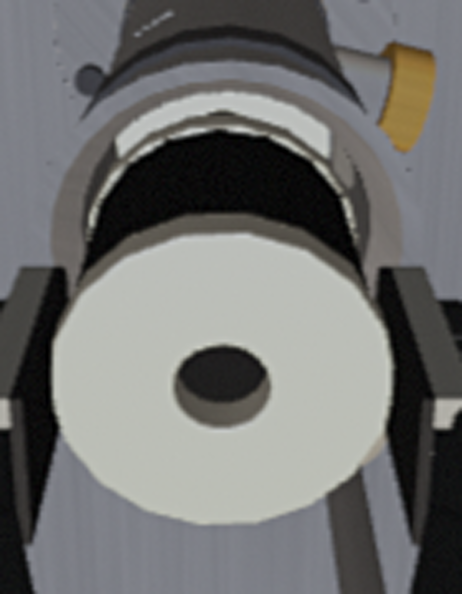

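Run:
```python
from h import *
d=cam('wrist')
g=lambda u,v,z: ray(d,190+(u+.5)/3.3-.5,160+(v+.5)/3.3-.5,z)
print(g(222,115,.153),g(222,130,.153),g(225,82,.162),g(222,233,.201),g(222,525,.201))
```

```text
[0.59848459 0.00561882 0.153     ] [0.59847414 0.00270469 0.153     ] [0.59903899 0.01477772 0.162     ] [0.59853464 0.00549852 0.201     ] [ 0.59835773 -0.04380873  0.201     ]
```

>>> send_rows --pt "0 0 0 0.7 2 0 0.4" --pt "0 0 0 0 0 -3 0.4" --pt "0 0 0 0 0 -3 0.4" --pt "0 0 0 0 0 -3 0.4" --pt "0 0 0 0 0 -3 0.4" --pt "0 0 0 0 0 -3 0.4" --pt "0 0 0 0 0 0 0.4"

```text
time_s: 57.3
tcp_pos: [0.5995, -0.0149, 0.1652]
tcp_rot: [[0.003, 1.0, -0.001], [1.0, -0.003, -0.0], [-0.0, -0.001, -1.0]]
wrist_force: [-0.7, -0.3, -1.6]
opening: 0.567
```

>>> send_rows --pt "0 0 0 0 0 -2 0.4" --pt "0 0 0 0 0 0 0.8" --pt "0 0 0 0 0 0 0.9" --pt "0 0 0 0 0 0 1" --pt "0 0 0 0 0 25 1" --pt "0 0 0 0 0 40 1" --pt "0 0 0 0 0 30 1" --pt "0 0 0 0 0 0 1" --pt "0 0 0 0 0 0 1"

```text
time_s: 58.2
tcp_pos: [0.6005, -0.0149, 0.2598]
tcp_rot: [[0.003, 1.0, 0.002], [1.0, -0.003, -0.0], [-0.0, 0.002, -1.0]]
wrist_force: [-0.4, -0.3, -1.0]
opening: 1.001
```

Run:
```python
from h import *
st(); d=cam('wrist'); save(d,'w31.png')
for l in ['rod','block1']:
    for o in place_of('wrist',l): print(l,round(o['confidence'],2),np.round(w(d,o['xyz']),4),np.round(px(d,w(d,o['xyz']))))
```

```text
t 58.2 tcp [ 0.6005 -0.0149  0.2598] yaw_y -0.18 tz [ 0.002 -0.    -1.   ] j [-0.025  0.304  0.005  1.269 -0.     1.549] F [-0.4 -0.3 -1. ] op 1.001
rod 0.94 [ 6.955e-01 -2.339e-01  5.000e-04] [317. 289.]
rod 0.65 [ 6.389e-01 -1.694e-01 -1.000e-04] [282. 253.]
block1 0.93 [ 0.5987 -0.0143  0.1419] [255. 185.]
```

View pics/w31.png

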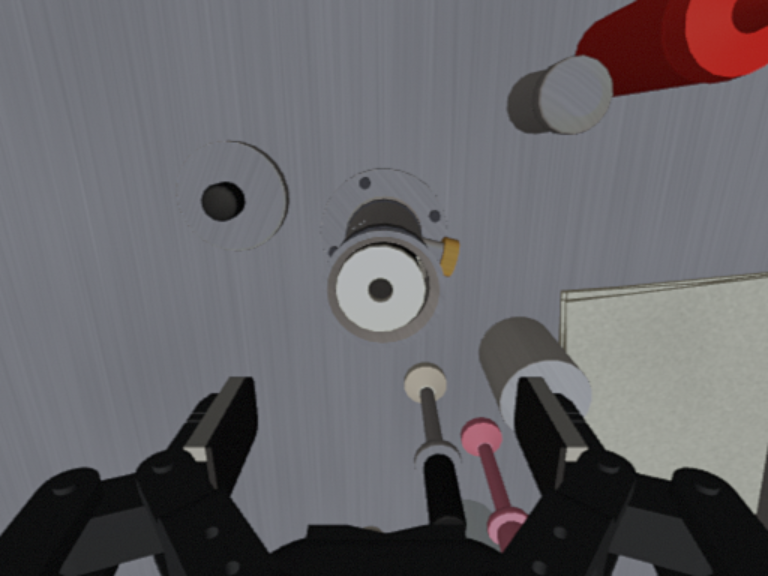

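>>> send_rows --pt "0 0 0 10 -35 5 0.6" --pt "0 0 0 10 -40 0 0.6" --pt "0 0 0 10 -40 0 0.6" --pt "0 0 0 10.5 -36 0 0.6" --pt "0 0 0 0 0 0 0.6" --pt "0 0 0 0 0 -25 0.6" --pt "0 0 0 0 0 0 0.6"

```text
time_s: 59.05
tcp_pos: [0.638, -0.1652, 0.2346]
tcp_rot: [[0.003, 1.0, -0.007], [1.0, -0.003, 0.002], [0.002, -0.007, -1.0]]
wrist_force: [0.1, 0.2, -0.3]
opening: 0.603
```

Run:
```python
from h import *
st(); d=cam('wrist'); save(d,'w32.png')
print(np.array(px(d,[.641,-.166,.183]))*1.5)
```

```text
t 59.05 tcp [ 0.638  -0.1652  0.2346] yaw_y -0.2 tz [-0.007  0.002 -1.   ] j [-0.253  0.433  0.131  1.276  0.     1.321] F [ 0.1  0.2 -0.3] op 0.603
[392.61072987 322.69881719]
```

View pics/w32.png

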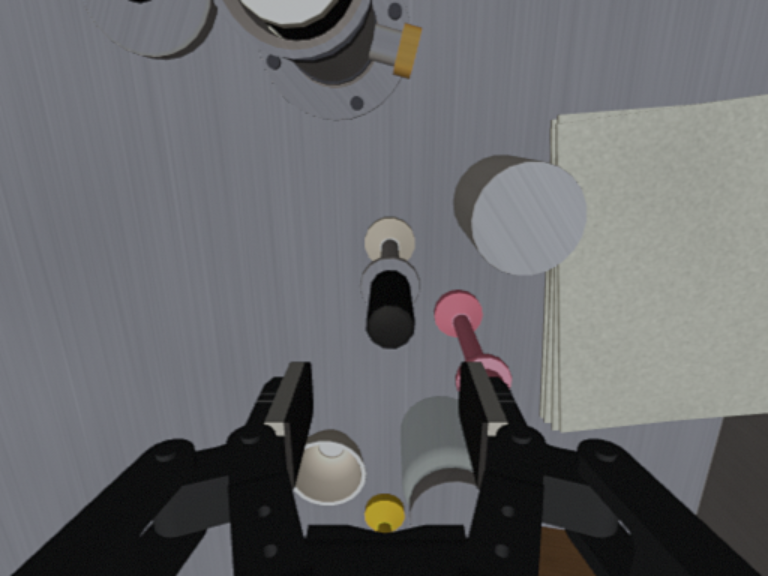

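>>> send_rows --pt "0 0 0 0 -0.5 -40 0.6" --pt "0 0 0 0 0 -38 0.6" --pt "0 0 0 0 0 -20 0.6" --pt "0 0 0 0 0 -8 0.6" --pt "0 0 0 0 0 0 0.6" --pt "0 0 0 0 0 0 0.1" --pt "0 0 0 0 0 0 0.1" --pt "0 0 0 0 0 0 0.1" --pt "0 0 0 0 0 0 0.1" --pt "0 0 0 0 0 0 0.1" --squeeze 40

```text
time_s: 60.1
tcp_pos: [0.641, -0.1666, 0.1349]
tcp_rot: [[0.003, 1.0, 0.002], [1.0, -0.003, -0.001], [-0.001, 0.002, -1.0]]
wrist_force: [-2.7, 0.1, 6.1]
opening: 0.274
```

>>> send_rows --pt "0 0 0 0 0 0 0.1" --pt "0 0 0 0 0 0 0.1" --squeeze 120

```text
time_s: 60.3
tcp_pos: [0.6412, -0.1666, 0.1352]
tcp_rot: [[0.003, 1.0, 0.003], [1.0, -0.003, -0.001], [-0.001, 0.003, -1.0]]
wrist_force: [-2.3, 0.1, 6.5]
opening: 0.252
```

>>> send_rows --pt "0 0 0 0 0 30 0.1" --pt "0 0 0 0 0 45 0.1" --pt "0 0 0 0 0 50 0.1" --pt "0 0 0 -4 15 50 0.1" --pt "0 0 0 -10 35 5 0.1" --pt "0 0 0 -10 40 0 0.1" --pt "0 0 0 -10 35 0 0.1" --pt "0 0 0 -8 24.5 0 0.1" --pt "0 0 0 0 0 0 0.1" --pt "0 0 0 0 0 0 0.1"

```text
time_s: 61.3
tcp_pos: [0.5986, -0.0171, 0.3113]
tcp_rot: [[0.002, 1.0, 0.001], [1.0, -0.002, -0.0], [-0.0, 0.001, -1.0]]
wrist_force: [-0.3, 0.1, -1.6]
opening: 0.254
```

Run:
```python
from h import *
st(); d=cam('wrist'); save(d,'w33.png')
```

```text
t 61.3 tcp [ 0.5986 -0.0171  0.3113] yaw_y -0.1 tz [ 0.001 -0.    -1.   ] j [-0.028  0.294  0.107  1.382 -0.     1.544] F [-0.3  0.1 -1.6] op 0.254
```

View pics/w33.png

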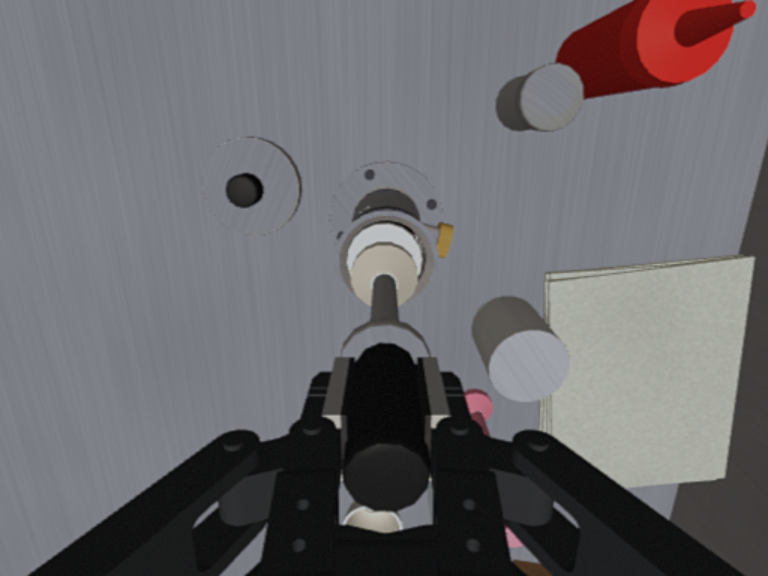

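>>> send_rows --pt "0 0 0 0.5 0 -4 0.1" --pt "0 0 0 0 0 -4 0.1" --pt "0 0 0 0 0 -3 0.1" --pt "0 0 0 0 0 -3 0.1" --pt "0 0 0 0 0 -3 0.1" --pt "0 0 0 0 0 -2 0.1" --pt "0 0 0 0 0 0 0.1"

```text
time_s: 62.05
tcp_pos: [0.5987, -0.0173, 0.2913]
tcp_rot: [[0.003, 1.0, -0.001], [1.0, -0.003, 0.001], [0.001, -0.001, -1.0]]
wrist_force: [-0.6, 0.3, -3.6]
opening: 0.253
```

>>> send_rows --pt "0 0 0 0 0 -2 0.1" --pt "0 0 0 0 0 -1 0.1" --pt "0 0 0 0 0 0 0.1"

```text
time_s: 62.35
tcp_pos: [0.5992, -0.0172, 0.2911]
tcp_rot: [[0.003, 1.0, 0.003], [1.0, -0.003, 0.0], [0.0, 0.003, -1.0]]
wrist_force: [-2.9, -0.7, 12.3]
opening: 0.25
```

>>> send_rows --pt "0 0 0 0 0 -2 0.1" --pt "0 0 0 0 0 -2 0.1" --pt "0 0 0 0 0 0 0.1" --pt "0 0 0 0 0 0 0.1"

```text
time_s: 62.75
tcp_pos: [0.6001, -0.0173, 0.2911]
tcp_rot: [[0.003, 1.0, 0.008], [1.0, -0.003, 0.0], [0.0, 0.008, -1.0]]
wrist_force: [-6.0, -0.4, 31.3]
opening: 0.253
```

>>> send_rows --pt "0 0 0 0 0 -1.5 0.1" --pt "0 0 0 0 0 0 0.1" --pt "0 0 0 0 0 0 0.1"

```text
time_s: 63.05
tcp_pos: [0.6004, -0.0173, 0.291]
tcp_rot: [[0.003, 1.0, 0.01], [1.0, -0.003, 0.0], [0.0, 0.01, -1.0]]
wrist_force: [-8.2, 0.3, 38.3]
opening: 0.249
```

>>> send_rows --pt "0 0 0 0 0 10 0.1" --pt "0 0 0 0 0 20 0.1" --pt "0 0 0 6 -20 0 0.1" --pt "0 0 0 12 -42 0 0.1" --pt "0 0 0 12 -45 0 0.1" --pt "0 0 0 12 -42 0 0.1" --pt "0 0 0 0 0 -45 0.1" --pt "0 0 0 0 0 -50 0.1" --pt "0 0 0 0 0 -45 0.1" --pt "0 0 0 0 0 -20 0.1"

```text
time_s: 64.05
tcp_pos: [0.6375, -0.1656, 0.1472]
tcp_rot: [[0.003, 1.0, -0.008], [1.0, -0.003, 0.003], [0.003, -0.008, -1.0]]
wrist_force: [-0.7, 0.1, -2.5]
opening: 0.252
```

>>> send_rows --pt "0 0 0 0 0 0 0.1" --pt "0 0 0 0 0 0 0.1"

```text
time_s: 64.25
tcp_pos: [0.641, -0.1663, 0.1533]
tcp_rot: [[0.003, 1.0, -0.001], [1.0, -0.003, 0.0], [0.0, -0.001, -1.0]]
wrist_force: [-0.0, -0.5, -1.8]
opening: 0.254
```

>>> send_rows --pt "0 0 0 0 0 -8 0.1" --pt "0 0 0 0 0 -5 0.1" --pt "0 0 0 0 0 -3 0.1" --pt "0 0 0 0 0 -1.5 0.1" --pt "0 0 0 0 0 0 0.1"

```text
time_s: 64.75
tcp_pos: [0.641, -0.1665, 0.1356]
tcp_rot: [[0.003, 1.0, -0.0], [1.0, -0.003, 0.0], [0.0, -0.0, -1.0]]
wrist_force: [0.5, -0.8, -2.8]
opening: 0.255
```

>>> send_rows --pt "0 0 0 0 0 -1 0.1" --pt "0 0 0 0 0 0 0.1"

```text
time_s: 64.95
tcp_pos: [0.6412, -0.1666, 0.1352]
tcp_rot: [[0.003, 1.0, 0.001], [1.0, -0.003, -0.0], [-0.0, 0.001, -1.0]]
wrist_force: [-1.0, -0.2, 1.1]
opening: 0.252
```

>>> send_rows --pt "0 0 0 0 0 0 0.5" --pt "0 0 0 0 0 0 0.6" --pt "0 0 0 0 0 0 0.6" --pt "0 0 0 0 0 30 0.6" --pt "0 0 0 0 0 50 0.6" --pt "0 0 0 -20 10 45 0.6" --pt "0 0 0 -30 40 0 0.6" --pt "0 0 0 -30 40 0 0.6" --pt "0 0 0 -30 40 0 0.6" --pt "0 0 0 -30 40 0 0.6" --squeeze 30

```text
time_s: 65.95
tcp_pos: [0.4999, 0.0046, 0.2596]
tcp_rot: [[0.004, 1.0, 0.001], [1.0, -0.004, 0.0], [0.0, 0.001, -1.0]]
wrist_force: [0.6, 0.5, 0.6]
opening: 0.6
```

>>> send_rows --pt "0 0 0 -31 36 0 0.6" --pt "0 0 0 0 20 0 0.6" --pt "0 0 0 0 0 0 0.6" --pt "0 0 0 0 0 0 0.6"

```text
time_s: 66.35
tcp_pos: [0.4704, 0.0595, 0.2597]
tcp_rot: [[0.002, 1.0, 0.001], [1.0, -0.002, -0.0], [-0.0, 0.001, -1.0]]
wrist_force: [0.3, -0.5, -0.6]
opening: 0.6
```

Run:
```python
from h import *
st(); d=cam('wrist'); save(d,'w34.png')
for l in ['cap','mouth','block1']:
    for o in place_of('wrist',l): print(l,round(o['confidence'],2),np.round(w(d,o['xyz']),4),np.round(px(d,w(d,o['xyz']))))
d=cam('top');
for l in ['cap','rod','block1','sauce_pot']:
    for o in place_of('top',l): print(l,round(o['confidence'],2),np.round(w(d,o['xyz']),4),np.round(px(d,w(d,o['xyz']))))
im=d['img'][150:260,220:380]
cv2.imwrite('pics/t34.png',cv2.resize(cv2.cvtColor(im,cv2.COLOR_RGB2BGR),None,fx=5,fy=5,interpolation=cv2.INTER_CUBIC))
```

```text
t 66.35 tcp [0.4704 0.0595 0.2597] yaw_y -0.11 tz [ 0.001 -0.    -1.   ] j [ 0.126  0.065 -0.286  1.219 -0.     1.699] F [ 0.3 -0.5 -0.6] op 0.6
cap 0.8 [0.4694 0.0133 0.0047] [256. 187.]
mouth 0.66 [ 0.6004 -0.0151  0.0099] [350. 207.]
block1 0.89 [ 0.6004 -0.0179  0.1363] [386. 256.]
cap 0.95 [0.4677 0.0174 0.0009] [262. 236.]
rod 0.81 [ 6.365e-01 -1.683e-01 -3.000e-04] [324. 179.]
rod 0.78 [ 6.300e-01 -4.587e-01  5.000e-04] [421. 181.]
rod 0.71 [ 0.6982 -0.232  -0.0023] [345. 158.]
block1 0.86 [ 0.5959 -0.0142  0.1315] [273. 189.]
block1 0.46 [ 0.5954 -0.015   0.0045] [272. 193.]
block1 0.3 [5.103e-01 4.651e-01 2.000e-04] [112. 222.]
sauce_pot 0.85 [ 0.58   -0.3735 -0.0012] [393. 198.]
sauce_pot 0.71 [ 0.5963 -0.0169  0.0139] [273. 192.]
```

View pics/w34.png

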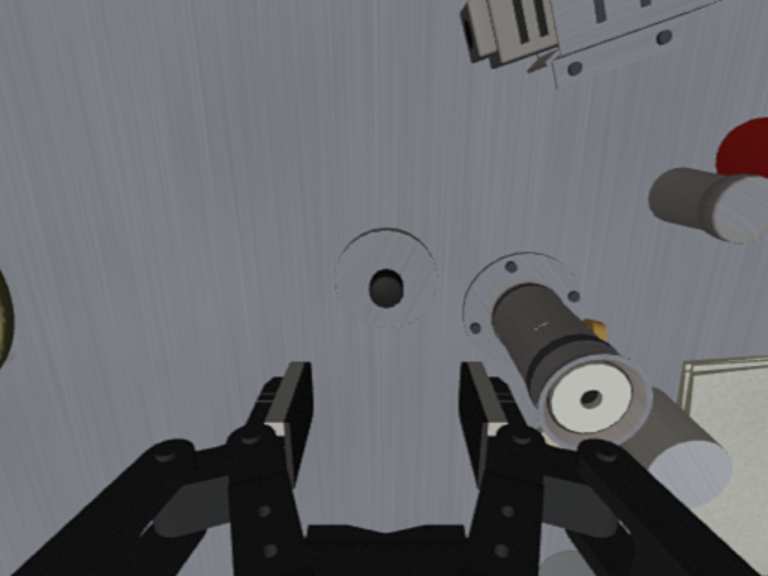

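View pics/t34.png

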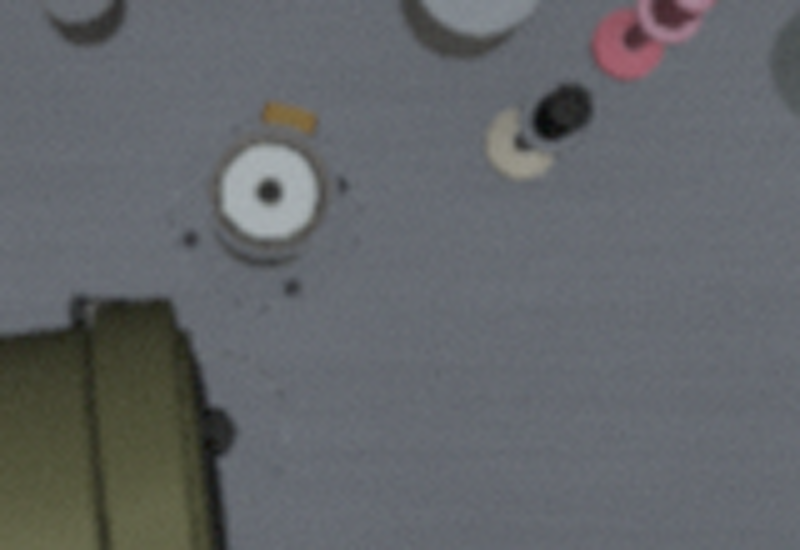

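Run:
```python
from h import *
d=cam('wrist');f=lambda u,v,z: ray(d,(u+.5)/1.5-.5,(v+.5)/1.5-.5,z)
print(f(387,290,.048),f(386,278,.022))
```

```text
[0.47112325 0.0185546  0.048     ] [0.47030481 0.02068179 0.022     ]
```

>>> send_rows --pt "0 0 0 0.5 -20 -30 0.6" --pt "0 0 0 0 -22 -40 0.6" --pt "0 0 0 0 0 -45 0.6" --pt "0 0 0 0 0 -45 0.6" --pt "0 0 0 0 0 -40 0.6" --pt "0 0 0 0 0 -24 0.6" --pt "0 0 0 0 0 -9 0.6" --pt "0 0 0 0 0 0 0.6"

```text
time_s: 67.65
tcp_pos: [0.4697, 0.0174, 0.0256]
tcp_rot: [[0.003, 1.0, -0.002], [1.0, -0.003, -0.0], [-0.0, -0.002, -1.0]]
wrist_force: [-0.1, 0.4, -0.2]
opening: 0.598
```

>>> send_rows --pt "0 0 0 0 0 0 0.15" --pt "0 0 0 0 0 0 0.15" --pt "0 0 0 0 0 0 0.15" --pt "0 0 0 0 0 0 0.15" --pt "0 0 0 0 0 0 0.15" --pt "0 0 0 0 0 0 0.15" --squeeze 40

```text
time_s: 68.25
tcp_pos: [0.4722, 0.0175, 0.0281]
tcp_rot: [[0.003, 1.0, 0.003], [1.0, -0.003, 0.0], [0.0, 0.003, -1.0]]
wrist_force: [0.3, -0.2, 6.4]
opening: 0.333
```

Run:
```python
from h import *
st(); d=cam('wrist'); save(d,'w35.png')
```

```text
t 68.25 tcp [0.4722 0.0175 0.0281] yaw_y -0.17 tz [ 0.003  0.    -1.   ] j [ 0.037  0.262 -0.63   0.676 -0.     1.611] F [ 0.3 -0.2  6.4] op 0.333
```

View pics/w35.png

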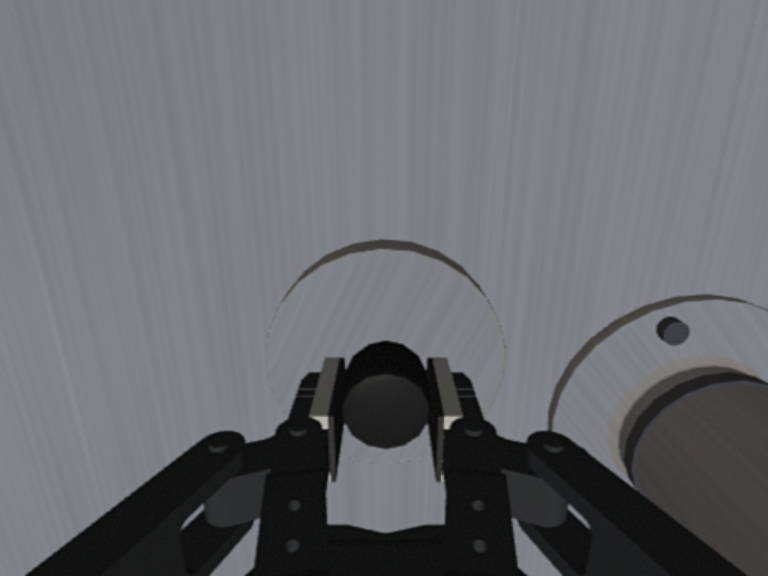

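Run:
```python
from h import *
d=cam('wrist');f=lambda u,v,z: ray(d,(u+.5)/1.5-.5,(v+.5)/1.5-.5,z)
print(f(386,375,.048),f(386,447,.048),f(386,248,.022),f(266,350,.022),f(505,350,.022),f(386,463,.022))
```

```text
[0.47231977 0.03007233 0.048     ] [0.4722582  0.00332589 0.048     ] [0.47249336 0.06389006 0.022     ] [0.42846011 0.02568904 0.022     ] [0.51605213 0.02533877 0.022     ] [ 0.47228882 -0.02497383  0.022     ]
```

>>> send_rows --pt "0 0 0 0 0 15 0.15" --pt "0 0 0 0 0 35 0.15" --pt "0 0 0 0 0 45 0.15" --pt "0 0 0 0 0 45 0.15" --pt "0 0 0 12 -4 40 0.15" --pt "0 0 0 25 -6 0 0.15" --pt "0 0 0 30 -8 0 0.15" --pt "0 0 0 30 -8 0 0.15" --pt "0 0 0 29 -8 0 0.15" --pt "0 0 0 0 0 0 0.15" --squeeze 60

```text
time_s: 69.35
tcp_pos: [0.5998, -0.0175, 0.2063]
tcp_rot: [[0.004, 1.0, 0.002], [1.0, -0.004, -0.0], [-0.0, 0.002, -1.0]]
wrist_force: [-0.2, -0.4, -2.7]
opening: 0.324
```

>>> send_rows --pt "0 0 0 0 0 0 0.15" --pt "0 0 0 0 0 0 0.15"

```text
time_s: 69.55
tcp_pos: [0.5955, -0.0163, 0.2064]
tcp_rot: [[0.003, 1.0, -0.001], [1.0, -0.003, 0.0], [0.0, -0.001, -1.0]]
wrist_force: [0.2, 0.2, -1.7]
opening: 0.323
```

Run:
```python
from h import *
st(); d=cam('wrist'); save(d,'w36.png')
d=cam('scene')
im=d['img'][100:230,190:340]
cv2.imwrite('pics/s36.png',cv2.resize(cv2.cvtColor(im,cv2.COLOR_RGB2BGR),None,fx=4.5,fy=4.5,interpolation=cv2.INTER_CUBIC))
```

```text
t 69.55 tcp [ 0.5955 -0.0163  0.2064] yaw_y -0.16 tz [-0.001  0.    -1.   ] j [-0.027  0.317 -0.1    1.155  0.     1.546] F [ 0.2  0.2 -1.7] op 0.323
```

View pics/w36.png

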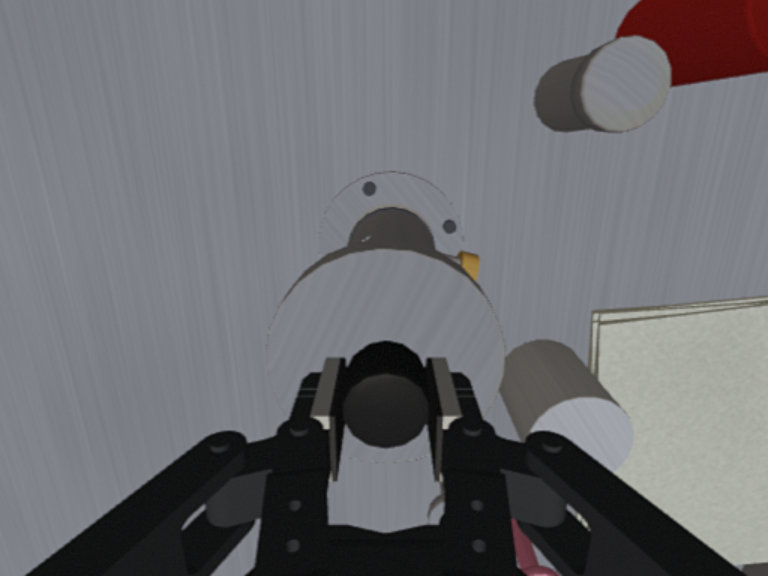

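View pics/s36.png

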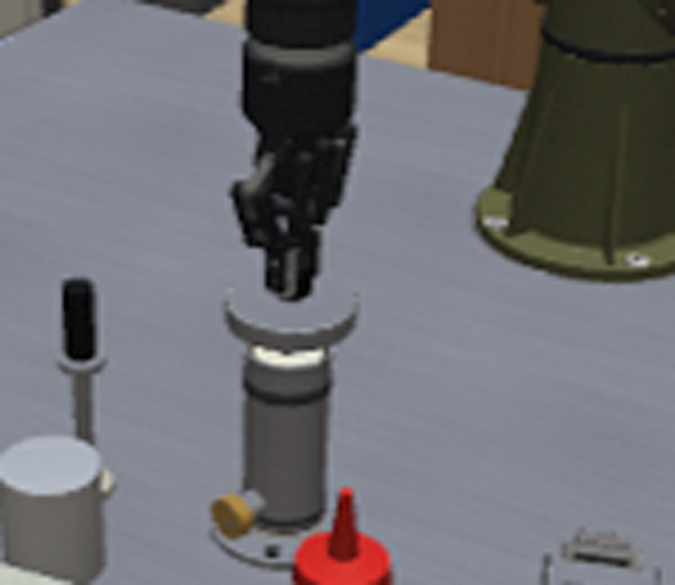

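>>> send_rows --pt "0 0 0 3 -1.5 -5 0.15" --pt "0 0 0 0 0 -6 0.15" --pt "0 0 0 0 0 -6 0.15" --pt "0 0 0 0 0 -4 0.15" --pt "0 0 0 0 0 -3 0.15" --pt "0 0 0 0 0 -2 0.15" --pt "0 0 0 0 0 0 0.15"

```text
time_s: 70.35
tcp_pos: [0.5994, -0.018, 0.1801]
tcp_rot: [[0.003, 1.0, -0.001], [1.0, -0.003, 0.0], [0.0, -0.001, -1.0]]
wrist_force: [-0.3, 0.1, -1.2]
opening: 0.327
```

>>> send_rows --pt "0 0 0 0 0 -1 0.15" --pt "0 0 0 0 0 -1 0.15" --pt "0 0 0 0 0 -0.5 0.15" --pt "0 0 0 0 0 0 0.15"

```text
time_s: 70.75
tcp_pos: [0.5999, -0.0181, 0.1789]
tcp_rot: [[0.003, 1.0, 0.001], [1.0, -0.003, -0.0], [-0.0, 0.001, -1.0]]
wrist_force: [-2.4, -0.4, 4.3]
opening: 0.324
```

>>> send_rows --pt "0 0 0 0 0 0 0.5" --pt "0 0 0 0 0 0 0.6" --pt "0 0 0 0 0 0 0.6" --pt "0 0 0 0 0 25 0.6" --pt "0 0 0 0 0 45 0.6" --pt "0 0 0 -5 30 45 0.6" --pt "0 0 0 -10 40 0 0.6" --pt "0 0 0 -20 40 0 0.6" --pt "0 0 0 -20 40 0 0.6" --pt "0 0 0 -20 20 0 0.6"

```text
time_s: 71.75
tcp_pos: [0.5241, 0.1522, 0.2892]
tcp_rot: [[0.001, 1.0, 0.0], [1.0, -0.001, 0.001], [0.001, 0.0, -1.0]]
wrist_force: [0.3, 1.1, 0.7]
opening: 0.6
```

Run:
```python
from h import *
st(); d=cam('wrist'); save(d,'w37.png')
for l in ['cap']:
    for o in place_of('wrist',l): print(l,round(o['confidence'],2),np.round(w(d,o['xyz']),4))
d=cam('scene')
im=d['img'][100:260,130:340]
cv2.imwrite('pics/s37.png',cv2.resize(cv2.cvtColor(im,cv2.COLOR_RGB2BGR),None,fx=3.7,fy=3.7,interpolation=cv2.INTER_CUBIC))
for l in ['cap','rod','nose_end','cassette','sleeve','column']:
    for o in place_of('scene',l): print(l,round(o['confidence'],2),np.round(w(d,o['xyz']),4))
d=cam('top'); save(d,'t37.png')
for l in ['cap','rod','nose_end','cassette','jar','tin','shaker','squeeze','turner','sauce_pot','block1']:
    for o in place_of('top',l): print('top',l,round(o['confidence'],2),np.round(w(d,o['xyz']),4))
```

```text
t 71.75 tcp [0.5241 0.1522 0.2892] yaw_y -0.06 tz [ 0.     0.001 -1.   ] j [ 2.820e-01  1.940e-01 -7.100e-02  1.305e+00  1.000e-03  1.854e+00] F [0.3 1.1 0.7] op 0.6
cap 0.69 [ 0.6002 -0.0198  0.154 ]
cap 0.67 [ 0.5981 -0.0223  0.1491]
rod 0.88 [ 0.7006 -0.2337  0.002 ]
rod 0.73 [ 0.6418 -0.1693  0.0007]
rod 0.46 [ 0.6331 -0.4551 -0.0009]
rod 0.33 [ 0.5949 -0.0154  0.1648]
nose_end 0.44 [ 0.5957 -0.0183  0.1679]
nose_end 0.43 [0.5307 0.2093 0.0225]
sleeve 0.84 [0.5874 0.2307 0.0007]
column 0.89 [ 6.021e-01 -1.720e-02 -5.000e-04]
top cap 0.66 [ 0.5972 -0.0165  0.1472]
top rod 0.56 [ 0.6292 -0.4584  0.0017]
top rod 0.55 [ 6.952e-01 -2.326e-01  5.000e-04]
top rod 0.54 [ 0.6359 -0.1693  0.0018]
top nose_end 0.36 [ 0.5965 -0.0176  0.1522]
top jar 0.53 [0.5778 0.2303 0.0022]
top tin 0.85 [ 0.721  -0.1321  0.002 ]
top shaker 0.74 [0.5764 0.2299 0.0045]
top shaker 0.66 [ 0.7261  0.0912 -0.0011]
top shaker 0.57 [ 0.7223 -0.1295  0.0017]
top shaker 0.16 [ 0.5794 -0.3717  0.0015]
top squeeze 0.91 [7.793e-01 1.237e-01 2.000e-04]
top sauce_pot 0.62 [ 0.5782 -0.3747  0.0023]
top sauce_pot 0.48 [ 0.597  -0.0166  0.0116]
```

View pics/s37.png

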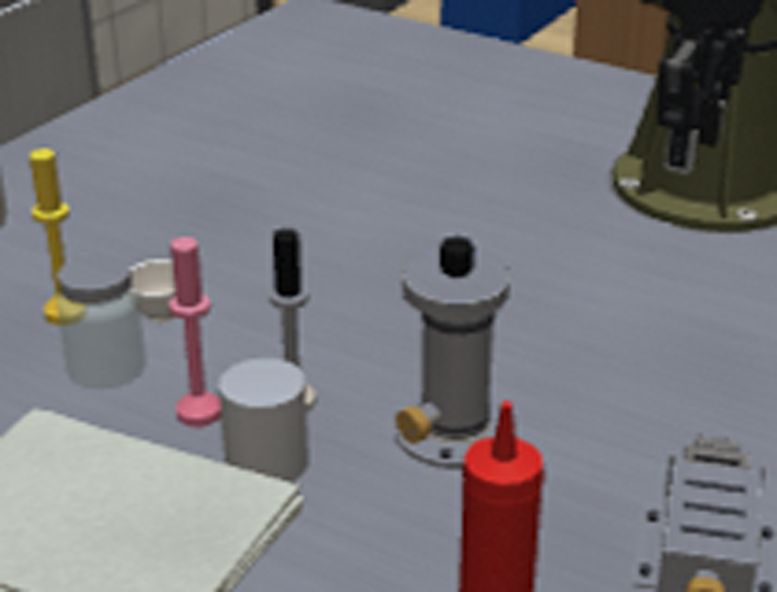

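View pics/t37.png

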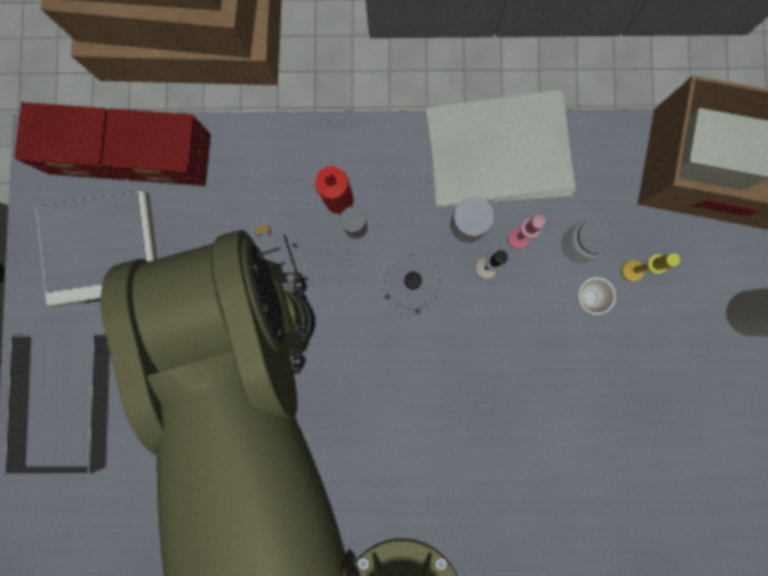

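View pics/w37.png

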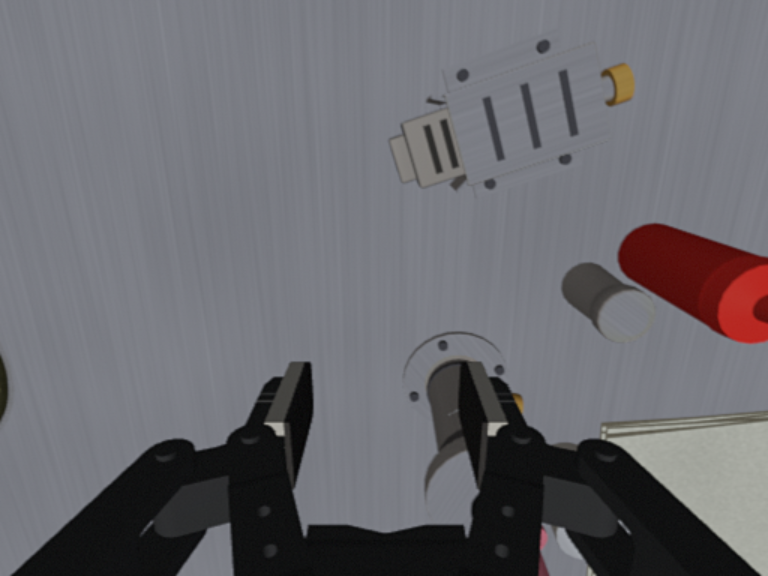

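Run:
```python
from rig import job
print(job.hand_in())
```

```text
the job is handed in; nothing more can be done
None
```

The whole service job is done and handed in, at about 72 s of the 210 s allowed.

- **Cassette:** I drew it out, turned it end for end and slid it home nose out. It stopped against the sleeve's back wall, and I measured 51.9 mm standing out of the mouth against the 52 mm expected.
- **Carbon blocks:** all three were present and loaded. I packed each with the black-gripped rod, and the rod's foot bottomed at about 60, 108 and 156 mm, which are the heights for blocks sitting without gaps. The last press on the top block was about 38 N.
- **Cap and rod:** the cap came to rest about 1 mm above its expected height while I was still holding it. Two of three camera estimates put it within a few millimetres of the column's axis. The rod stands upright on the counter at about (0.64, -0.17), a little away from where it started.
- **Other things:** the pot, shaker, squeeze bottle and tin measured within a few millimetres of where they were. The jar and spatula got no usable reading in the last pictures. The jar looked in place, but the arm hid the spatula in the last overhead view.

**Doubts:**
- The wrist force did not show the 5 to 12 N push while the blocks slid past the strips. I judged the seating from the foot heights and the firm stops.
- The second block touched the column wall sideways with about 7 N on the way in. I eased it over by 2 mm, still with about 5 N of side contact, and it then packed to the right height.
- In the last scene picture, one low-confidence nose reading landed on the cap. The other matched the cassette's nose.

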